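# Move a drive module to the good dock with the ejector levers

### The arm

A 6-joint arm with a two-finger parallel gripper is mounted at the origin on the work surface; the furniture and walls round the work are solid. World frame = base frame: x ahead of the robot, y to its left, z up, the work surface at z = 0. Lengths are in mm, angles in degrees, forces in N, time in s.
With the tool pointing down it reaches from about 275 to 825 mm from the base axis. Payload 5.2 kg.
Tool frame: the origin (TCP) lies midway between the tips of the shut fingers; the grasp point (between the pads) lies 19 mm behind it (tcp_to_grasp is the z of the grasp point in the tool frame, in mm); z points along the fingers, y is the line along which they close (so a half turn about z gives the same grasp; the last joint's range is limited). The gripper opens to 93 mm and grips with 3 to 60 N. Pads are 15 mm wide; open, the fingers measure 128 mm over their backs; the gripper's body (75 mm by 188 mm) begins 65 mm behind the grasp point.
Start: joints at [60.344, 14.817, 87.949, -0, 77.235, -11.62], TCP at [170.272, 522.984, 218.653] pointing down, gripper open.
Joint ranges: [-179.93, 179.93], [-52.35, 119.4], [10.71, 147.94], [-69.91, 249.91], [12.55, 155.21], [-178.61, 178.61]. Speed limits (degrees/s): [147.25, 147.25, 180, 180, 180, 180].

### API

Orientations are given as a 3x3 rotation matrix whose columns are the frame's x, y, z axes.
In Python, from rig import state, read_camera, get_calibration, finish_job, tcp_to_grasp gives the robot as it stands.
- The arm moves only by the shell command python3 -m pendant 'ROWS' [OPENING]. ROWS is JSON, a list of rows, each an object with "offset": the shift along the tool's x, y, z normalised to -1 to 1, where 1 is 500 mm, a list of three; "rot": the turn, a rotation vector about the tool's x, y, z normalised to -1 to 1, where 1 is 0.15 rad, a list of three. A call has exactly 8 rows; each row shifts and turns the commanded pose from where the row before left it, along the tool's axes as they then stand; what a row does not reach is not made up. A row lasts 1/10 s, in which the tool goes at most 50 mm and 8.59 degrees, less where a joint would pass 70% of its speed; a pose out of reach is approached as far as the arm can. A call with a number of a shift or a turn outside -1 to 1 is refused whole. A call with a gripper value outside its range is refused whole. OPENING is the opening in per cent of the stroke, from 0 (shut) to 100 (fully open), set as the call begins (- or left out, the last holds). The fingers move at their own pace and stop on an object; the grip force is fixed at half the most. Time passes only in rows, so rows that do not move let the fingers close, or fill a call up. It gives the time, the measured TCP pose, the force, the opening and the grip force at its end, in the units of the state.
- state(): the state, without advancing time (a new reading comes with each control period).
- read_camera(name): name is "scene" or "side" or "wrist"; returns the picture (420x560x3 uint8, red, green, blue); there is no depth.
- get_calibration(name): a dict with "vertical_fov" (degrees; the focal length in pixels is half the picture's height over the tangent of half this angle, whatever the lens; pixels are square), "cx", "cy" (the principal point, pixels), "D" ([k1, k2, p1, p2, k3] as OpenCV has them; the pictures are not rectified), "extrinsics" (4x4, takes a point from camera to world coordinates). Camera axes: x right, y down, z forward; pixel columns grow to the right and rows downward; lengths in mm; the calibration is good to about 2 mm. A picture is of the moment at which its call begins: read the wrist's pose just before it. get_calibration takes no time and is no camera call; for the wrist camera it gives the pose at the moment of the call.
- finish_job(): hands the job in; it is judged then, once.
The state is a dict: "time_s": time; "qpos": joint angles; "qd": joint speeds; "tau": joint torques, N m; "eef_pos": TCP position; "ee_rot": TCP orientation; "wrist_force": force on the tool from outside, world axes, zero at the start; "ft_torque": the same for the moment, N m; "width": finger opening in mm; "finger_force": force on a finger pad.
Only numpy, scipy, OpenCV 4.12 (cv2) and the standard library are available. Lean on these libraries where they do the work, as an engineer would, in place of code of your own. Each camera call takes 0.05 s, during which the arm holds its last target. There are 200 camera calls.

### The job

The dock with the red lamp has failed, so move its drive module to the dock with the green lamp: swing both orange levers of the red dock outward to pry the module free, lift it out and stand it in the green dock's guides, then swing both of that dock's levers inward until they are fully home and the module is seated, and finish with a firm, steady push of 10 to 20 N on the last lever to make sure of the contacts. Work the two levers of a dock turn about, a part at a time, so that the module moves level and does not jam. The connectors are tight, so plug and unplug with the levers, not by hand, and work by feel: never press on a dock or lever with more than 20 N. Leave everything else on the desk where it is.

Things in the scene. Friction and masses are not known exactly. Their poses are not given: they have to be found in the camera images.
- dock_red: Drive dock with a red lamp bar on its top plate and a red lamp in front; fixed. At the start it holds the module, seated, levers in. Base 62 (x) x 176 (y) x 25 mm, origin at the centre of its underside, own y along the slot. At y = +-46 mm grey card guides, 31 mm wide over all, take the module's ends with 1.3 mm play each side: straight up to 82 mm, flared mouths up to 91 mm above the desk.
- dock_red_seat (a point): On the red dock's centre line, 57 mm above its underside, 3 mm above the lever hinges: module_pins lies here when the module is fully seated. Axes as the dock's. Nothing of the dock itself but guides and levers stands higher than 67 mm.
- dock_red_left (a joint): Ejector lever at the red dock's +y end, hinged about the dock's x at (0, +70, 54) mm. 0 rad: upright, fully home (hard stop); grows as its top swings outward, away from the module, to a stop at 0.70. Stays where left. Its fork drives the module's end pin: 2 N at the thumb pad when free, 4 to 10 N under load; if it runs over 0.4 rad ahead of the other lever the module tilts and jams (over 25 N).
- dock_red_left_pad (a point): Middle of that lever's ridged orange thumb pad: 16 (dock x) x 8 (thickness, its own y) x 20 mm (along the lever), 50 mm from the hinge and 1 mm outward of the hinge line; the pad ends 60 mm from the hinge. The arm below it is 8 x 7 mm. Axes turn with the lever.
- dock_red_right (a joint): Ejector lever at the red dock's -y end, hinged about the dock's x at (0, -70, 54) mm. 0 rad: upright, fully home (hard stop); grows as its top swings outward, away from the module, to a stop at 0.70. Stays where left. Its fork drives the module's end pin: 2 N at the thumb pad when free, 4 to 10 N under load; if it runs over 0.4 rad ahead of the other lever the module tilts and jams (over 25 N).
- dock_red_right_pad (a point): Middle of that lever's ridged orange thumb pad: 16 (dock x) x 8 (thickness, its own y) x 20 mm (along the lever), 50 mm from the hinge and 1 mm outward of the hinge line; the pad ends 60 mm from the hinge. The arm below it is 8 x 7 mm. Axes turn with the lever.
- dock_green: Drive dock with a green lamp bar on its top plate and a green lamp in front; fixed. At the start it is empty, levers out. Base 62 (x) x 176 (y) x 25 mm, origin at the centre of its underside, own y along the slot. At y = +-46 mm grey card guides, 31 mm wide over all, take the module's ends with 1.3 mm play each side: straight up to 82 mm, flared mouths up to 91 mm above the desk.
- dock_green_seat (a point): On the green dock's centre line, 57 mm above its underside, 3 mm above the lever hinges: module_pins lies here when the module is fully seated. Axes as the dock's. Nothing of the dock itself but guides and levers stands higher than 67 mm.
- dock_green_left (a joint): Ejector lever at the green dock's +y end, hinged about the dock's x at (0, +70, 54) mm. 0 rad: upright, fully home (hard stop); grows as its top swings outward, away from the module, to a stop at 0.70. Stays where left. Its fork drives the module's end pin: 2 N at the thumb pad when free, 4 to 10 N under load; if it runs over 0.4 rad ahead of the other lever the module tilts and jams (over 25 N).
- dock_green_left_pad (a point): Middle of that lever's ridged orange thumb pad: 16 (dock x) x 8 (thickness, its own y) x 20 mm (along the lever), 50 mm from the hinge and 1 mm outward of the hinge line; the pad ends 60 mm from the hinge. The arm below it is 8 x 7 mm. Axes turn with the lever.
- dock_green_right (a joint): Ejector lever at the green dock's -y end, hinged about the dock's x at (0, -70, 54) mm. 0 rad: upright, fully home (hard stop); grows as its top swings outward, away from the module, to a stop at 0.70. Stays where left. Its fork drives the module's end pin: 2 N at the thumb pad when free, 4 to 10 N under load; if it runs over 0.4 rad ahead of the other lever the module tilts and jams (over 25 N).
- dock_green_right_pad (a point): Middle of that lever's ridged orange thumb pad: 16 (dock x) x 8 (thickness, its own y) x 20 mm (along the lever), 50 mm from the hinge and 1 mm outward of the hinge line; the pad ends 60 mm from the hinge. The arm below it is 8 x 7 mm. Axes turn with the lever.
- module: Loose upright drive module, 0.2 kg: silver plate 16 (x) x 98 (y) x 48 mm, blue grip on top, tongue 8 x 64 mm below, a steel pin at each end (y = +-58 mm). Origin midway between the pins: plate from 14 mm below to 34 mm above it, tongue to 26 mm below, grip top 62 mm above. Either way round fits.
- module_pins (a point): Midpoint between the module's two end pins (its origin), axes as the module's. With a dock's levers out the module rests loosely on their toes, 8 to 12 mm above the seat; the connector grips from about 5 mm above the seat down, with some 15 to 30 N: work for the levers, not for the hand.
- module_grip (a point): Centre of the module's blue grip, 12 (x) x 34 (y) x 30 mm, 47 mm above module_pins; grasp it across its 12 mm.
- card_holder: Bystander: brass card stand with cards, 46x100x60 mm; origin at the centre of its underside.
- stone_finial: Bystander: carved pale stone finial on a black block, 90x89x178 mm; origin at the centre of its underside.
- notebook: Bystander: small dark leather notebook, 155x113x17 mm; origin at the centre of its underside.
- ball_pen: Bystander: steel ball pen, 12x139x12 mm; origin at the centre of its underside.
- usb_stick: Bystander: black memory stick, 18x50x8 mm; origin at the centre of its underside.
- binder_clip: Bystander: black binder clip, 32x34x16 mm; origin at the centre of its underside.
- sticky_pad: Bystander: yellow note pad, 76x76x12 mm; origin at the centre of its underside.

How it is judged (in metres and radians):
On the way, in this order (a step that is already met when the one before it is completed fails the run):
1. both levers of the red dock are swung out and have pried the module up off its connector, still in its guides (value of joint each of dock_red_left, dock_red_right above 0.45 rad and z of module_pins in the frame of dock_red_seat above 0.005 m and horizontal distance between module_pins and dock_red_seat below 0.01 m), for 0.1 s.
2. the module stands released in the green dock's guides, not yet plugged in (horizontal distance between module_pins and dock_green_seat below 0.006 m and z of module_pins in the frame of dock_green_seat between 0.0035 and 0.016 m and contact force between the fingers and module below 0.2 N), for 0.1 s.
3. with the module seated and both of the green dock's levers home, one of them is given its firm last push of at least 10 N (z of module_pins in the frame of dock_green_seat below 0.0015 m and value of joint each of dock_green_left, dock_green_right below 0.06 rad and (contact force between the fingers and dock_green_left above 10 N or contact force between the fingers and dock_green_right above 10 N)), for 0.2 s.
At the end, for the whole second after the job is handed in: The module stands in the green dock, its pin point within 3 mm sideways and 1.5 mm in height of the seat, upright within 0.05 rad and at rest, and both levers of the green dock are home within 0.06 rad of upright (horizontal distance between module_pins and dock_green_seat below 0.003 m and z of module_pins in the frame of dock_green_seat between -0.002 and 0.0015 m and angle between module's own z axis and vertical below 0.05 rad and value of joint each of dock_green_left, dock_green_right below 0.06 rad and linear speed of module below 0.01 m/s); the robot touches nothing.
It fails at once if a dock or one of its levers is pressed with more than 20 N (contact force between any of the fingers, the arm and dock_red above 20 N or contact force between any of the fingers, the arm and dock_green above 20 N).
It fails at once if the module is pulled out of the red dock's connector by hand instead of being pried out with the levers (horizontal distance between module_pins and dock_red_seat below 0.01 m and z of module_pins in the frame of dock_red_seat between 0.0015 and 0.0045 m and contact force between the fingers and module above 4 N).
It fails at once if the module is pushed into the green dock's connector by hand instead of being driven in with the levers (horizontal distance between module_pins and dock_green_seat below 0.01 m and z of module_pins in the frame of dock_green_seat between 0.0015 and 0.0045 m and contact force between the fingers and module above 4 N).
It fails at once if the module is tipped over or thrown (angle between module's own z axis and vertical above 0.6 rad).
It fails at once if something else on the desk is pushed out of its place by more than 20 mm (distance of any of card_holder, stone_finial, notebook, ball_pen, usb_stick, binder_clip, sticky_pad from where it was at the start of the episode above 0.02 m).
It also fails if it takes over 72 s, if anything falls off the work surface, if the arm or the gripper's body presses on something with over 40 N, if the wrist force passes 120 N, or if a joint passes its speed limit or range.

## Working session

There is one attempt and no reset: what is moved stays moved. The work goes in short steps, Python scripts to look and compute and a shell command to move; the robot and the scene stay as the last step left them, time stands still between calls to the robot, and variables do not carry over. Pictures are saved under pics/ and viewed, at most 10 in all, crops included, and the job is handed in when it is done.

```bash
mkdir -p pics; ls; python3 - <<'E'
from rig import *
import cv2,numpy as np
print(state()); print(tcp_to_grasp)
for n in("scene","side","wrist"):
    c=get_calibration(n); print(n,c)
    im=read_camera(n); cv2.imwrite(f"pics/{n}0.png",im[:,:,::-1])
a=[cv2.imread(f"pics/{n}0.png") for n in("scene","side")]
E
```

```text
pics
{'time_s': 0.0, 'qpos': array([ 6.03437765e+01,  1.48607730e+01,  8.80134606e+01, -1.55520405e-03,
        7.72332446e+01, -1.16201257e+01]), 'qd': array([-0.04933707,  0.0497169 , -0.07820533, -0.02669646,  0.0194861 ,
       -0.06179399]), 'tau': array([ 1.89164821e-03, -4.37285793e+01, -2.84013122e+01,  7.18673039e-02,
        4.11284727e-02, -1.04250589e-04]), 'eef_pos': array([169.99611959, 522.47630269, 217.7867994 ]), 'ee_rot': array([[-9.50863345e-01,  3.09609561e-01, -9.05154384e-04],
       [ 3.09610684e-01,  9.50861990e-01, -1.64322734e-03],
       [ 3.51918004e-04, -1.84273011e-03, -9.99998240e-01]]), 'wrist_force': array([-0.32860288,  0.62958624, -0.76642271]), 'ft_torque': array([ 0.01933621, -0.08010655,  0.02479977]), 'finger_force': 0.0, 'width': 93.04322462521161}
-18.8
scene {'vertical_fov': 43.40892553848962, 'cx': 278.9125608455631, 'cy': 201.9209152057225, 'D': array([-0.19021143,  0.        ,  0.        ,  0.        ,  0.        ]), 'extrinsics': array([[ 6.48873987e-02,  3.90790142e-01, -9.18189899e-01,
         1.70802302e+03],
       [ 9.97504690e-01, 
[... 589 characters left out ...]
       [-4.94925529e-03, -6.82251188e-01, -7.31101102e-01,
         1.08772462e+03],
       [ 0.00000000e+00,  0.00000000e+00,  0.00000000e+00,
         1.00000000e+00]])}
wrist {'vertical_fov': 64.94962957411619, 'cx': 283.35230322031634, 'cy': 210.92832504944488, 'D': array([-0.05736933,  0.        ,  0.        ,  0.        ,  0.        ]), 'extrinsics': array([[ 3.09141969e-01,  9.14806365e-01,  2.59924138e-01,
         9.82521534e+01],
       [ 9.51013471e-01, -2.96752922e-01, -8.66665008e-02,
         5.46596511e+02],
       [-2.14981931e-03,  2.73983609e-01, -9.61731959e-01,
         3.83644993e+02],
       [ 0.00000000e+00,  0.00000000e+00,  0.00000000e+00,
         1.00000000e+00]])}
```

View pics/scene0.png

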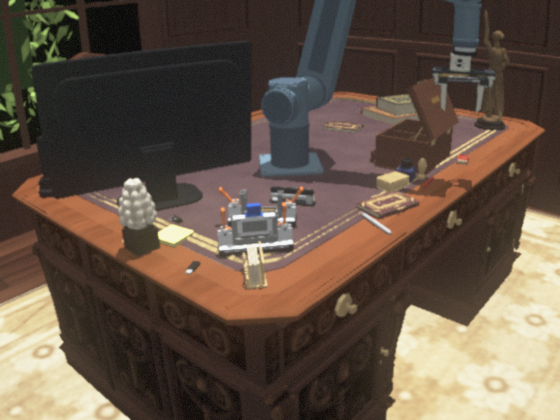

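View pics/side0.png

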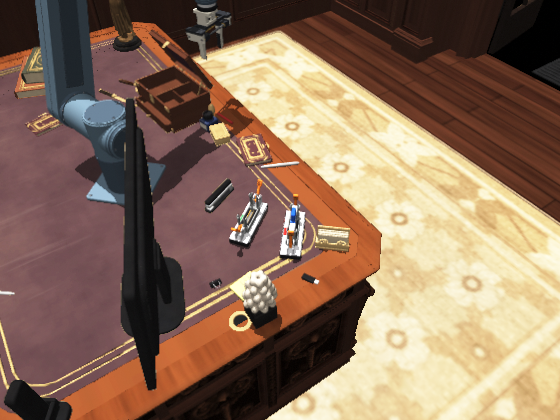

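The scene view shows the module dock at about (253,230) px and the empty one behind it. In the side view, the empty dock is at (250,220) and the module dock at (293,230). The monitor stands at side (150,250).

```bash
cat > h.py <<'E'
from rig import *
import cv2,numpy as np
def K(c):
    f=210/np.tan(np.radians(c["vertical_fov"]/2)); return np.array([[f,0,c["cx"]],[0,f,c["cy"]],[0,0,1.]])
def ray(c,uv):
    p=cv2.undistortPoints(np.array(uv,float).reshape(-1,1,2),K(c),c["D"]).reshape(-1,2)
    T=c["extrinsics"]; return T[:3,3],np.c_[p,np.ones(len(p))]@T[:3,:3].T
def onz(c,uv,z):
    o,d=ray(c,uv); return o+d*((z-o[2])/d[:,2])[:,None]
def proj(c,P):
    T=np.linalg.inv(c["extrinsics"]); r=cv2.Rodrigues(T[:3,:3])[0]
    return cv2.projectPoints(np.array(P,float).reshape(-1,1,3),r,T[:3,3],K(c),c["D"])[0].reshape(-1,2)
def tri(c1,u1,c2,u2):
    o1,d1=ray(c1,[u1]);o2,d2=ray(c2,[u2]);d1=d1[0];d2=d2[0]
    s=np.linalg.lstsq(np.c_[d1,-d2],o2-o1,rcond=None)[0]
    a=o1+s[0]*d1;b=o2+s[1]*d2; return (a+b)/2,np.linalg.norm(a-b)
def blobs(im,lo,hi,amin=6):
    h=cv2.cvtColor(im,cv2.COLOR_RGB2HSV); m=cv2.inRange(h,np.array(lo),np.array(hi))
    n,l,s,ce=cv2.connectedComponentsWithStats(m)
    return [(ce[i].round(1),s[i].tolist()) for i in range(1,n) if s[i][4]>=amin]
ORANGE=((4,170,150),(16,255,255));BLUE=((108,140,60),(128,255,255))
E
python3 - <<'E'
from h import *
for n in("scene","side"):
    im=cv2.cvtColor(cv2.imread(f"pics/{n}0.png"),cv2.COLOR_BGR2RGB);c=get_calibration(n)
    for nm,r,z in(("or",ORANGE,100),("bl",BLUE,104)):
        for ce,s in blobs(im,*r):
            if 180<ce[0]<340 and 170<ce[1]<270: print(n,nm,ce,s,onz(c,[ce],z)[0].round(0))
c=get_calibration("side")
print(onz(c,[[233,240],[262,205],[282,256],[303,213],[333,238],[299,164],[219,194],[154,270]],0).round(0))
E
```

```text
scene bl [253.1 205.1] [246, 204, 14, 3, 35] [ 567. -132.  104.]
side or [318.  234.4] [236, 107, 145, 222, 8546] [ 678. -193.  100.]
side or [258.6 185.3] [257, 179, 5, 15, 45] [472. -32. 100.]
side or [294.6 202.7] [294, 201, 2, 4, 7] [593. -84. 100.]
side or [237.5 228. ] [231, 224, 11, 7, 23] [ 452. -212.  100.]
side or [290.5 232. ] [288, 232, 6, 1, 6] [ 601. -199.  100.]
side or [290.1 242.3] [289, 237, 3, 10, 15] [ 606. -235.  100.]
side bl [292.9 217.3] [290, 209, 6, 14, 42] [ 599. -146.  104.]
[[ 421. -179.    0.]
 [ 476.  -19.    0.]
 [ 579. -211.    0.]
 [ 613.  -30.    0.]
 [ 719. -115.    0.]
 [ 562.  201.    0.]
 [ 325.    4.    0.]
 [ 226. -329.    0.]]
```

```bash
U='{"offset":[0,0,-0.1],"rot":[0,0,0]}'; 
python3 -m pendant '[{"offset":[0,0,-0.1],"rot":[0,0,0]},{"offset":[0,0,-0.1],"rot":[0,0,0]},{"offset":[0,0,-0.1],"rot":[0,0,0]},{"offset":[0,0,-0.1],"rot":[0,0,0]},{"offset":[-0.066,-0.07,0],"rot":[0,0,0]},{"offset":[-0.066,-0.07,0],"rot":[0,0,0]},{"offset":[-0.066,-0.07,0],"rot":[0,0,0]},{"offset":[-0.066,-0.07,0],"rot":[0,0,0]}]' 0
python3 -m pendant '[{"offset":[-0.066,-0.07,0],"rot":[0,0,0]},{"offset":[-0.066,-0.07,0],"rot":[0,0,0]},{"offset":[-0.066,-0.07,0],"rot":[0,0,0]},{"offset":[-0.066,-0.07,0],"rot":[0,0,0]},{"offset":[-0.066,-0.07,0],"rot":[0,0,0]},{"offset":[-0.066,-0.07,0],"rot":[0,0,0]},{"offset":[-0.066,-0.07,0],"rot":[0,0,0]},{"offset":[-0.066,-0.07,0],"rot":[0,0,0]}]'
python3 -m pendant '[{"offset":[-0.066,-0.07,0],"rot":[0,0,0]},{"offset":[-0.066,-0.07,0],"rot":[0,0,0]},{"offset":[0,0,0],"rot":[0,0,0.95]},{"offset":[0,0,0],"rot":[0,0,0.95]},{"offset":[0,0,0],"rot":[0,0,0.95]},{"offset":[0,0,0],"rot":[0,0,0.95]},{"offset":[0,0,0],"rot":[0,0,0.95]},{"offset":[0,0,0],"rot":[0,0,0.95]}]'
python3 -m pendant '[{"offset":[0,0,0.05],"rot":[0,0,0.95]},{"offset":[0,0,0.05],"rot":[0,0,0.95]},{"offset":[0,0,0.05],"rot":[0,0,0.95]},{"offset":[0,0,0.03],"rot":[0,0,0.95]},{"offset":[0,0,0],"rot":[0,0,0]},{"offset":[0,0,0],"rot":[0,0,0]},{"offset":[0,0,0],"rot":[0,0,0]},{"offset":[0,0,0],"rot":[0,0,0]}]'
python3 - <<'E'
from h import *
c=get_calibration("wrist");im=read_camera("wrist");cv2.imwrite("pics/w1.png",im[:,:,::-1])
s=state();print(s["qpos"].round(1),s["eef_pos"].round(1),s["ee_rot"].round(3),c["extrinsics"].round(2))
E
```

```text
time_s: 0.95
eef_pos: [252.6, 347.4, 418.4]
ee_rot: [[-0.951, 0.309, 0.0], [0.309, 0.951, -0.0], [-0.0, -0.0, -1.0]]
wrist_force: [1.5, -0.5, -0.4]
width: 33.5
finger_force: 0.0
time_s: 1.75
eef_pos: [417.0, -1.0, 418.6]
ee_rot: [[-0.951, 0.31, 0.0], [0.31, 0.951, 0.0], [-0.0, 0.0, -1.0]]
wrist_force: [0.3, 0.7, -0.1]
width: 0.5
finger_force: 0.0
time_s: 2.55
eef_pos: [457.7, -86.0, 418.3]
ee_rot: [[-0.385, 0.923, -0.001], [0.923, 0.385, 0.0], [0.001, -0.001, -1.0]]
wrist_force: [-0.6, 0.1, -0.7]
width: 0.6
finger_force: 0.0
time_s: 3.35
eef_pos: [458.3, -86.2, 329.7]
ee_rot: [[0.166, 0.986, 0.002], [0.986, -0.166, -0.001], [-0.001, 0.002, -1.0]]
wrist_force: [0.2, 0.6, 0.6]
width: 0.3
finger_force: 0.0
[-24.4   2.8  87.   -0.   90.1 -14.8] [458.3 -86.2 329.6] [[ 0.167  0.986  0.002]
 [ 0.986 -0.167 -0.001]
 [-0.     0.002 -1.   ]] [[ 9.9000e-01 -1.6000e-01 -5.0000e-02  4.7168e+02]
 [-1.7000e-01 -9.5000e-01 -2.7000e-01 -1.0460e+01]
 [ 0.0000e+00  2.8000e-01 -9.6000e-01  4.9539e+02]
 [ 0.0000e+00  0.0000e+00  0.0000e+00  1.0000e+00]]
```

View pics/w1.png

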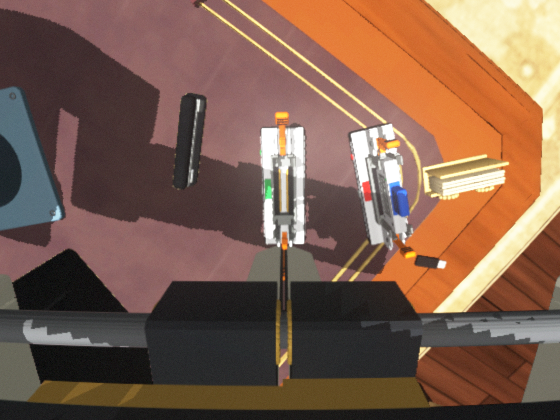

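The wrist view shows the green dock from (261,128) to (305,245) and the red dock from (349,132) to (410,240). The blue grip is at (401,200), the card holder at (465,178) and the memory stick at (430,263).

```bash
python3 - <<'E'
from h import *
im=cv2.cvtColor(cv2.imread("pics/w1.png"),cv2.COLOR_BGR2RGB);c=get_calibration("wrist")
print("corn g",onz(c,[[261,128],[305,128],[305,244],[264,246]],25).round(1).tolist())
print("corn r",onz(c,[[349,132],[394,124],[410,236],[371,246]],25).round(1).tolist())
for nm,r,z in(("or",((3,170,120),(18,255,255)),110),("bl",((110,150,60),(128,255,255)),110),("green",((45,120,60),(75,255,255)),32),("red",((170,150,100),(180,255,255)),32),("red0",((0,180,100),(3,255,255)),32)):
    for ce,s in blobs(im,*r,10):
        if 220<ce[0]<450 and 100<ce[1]<275:
            x,y,w,h,_=s; print(nm,ce,s,onz(c,[ce],z)[0].round(1))
print("usb,card(z0)",onz(c,[[418,258],[446,268],[430,195],[425,165],[505,160]],4).round(0).tolist())
b=im[100:270,230:460]; cv2.imwrite("pics/w1c.png",cv2.resize(b,None,fx=3.4,fy=3.4,interpolation=cv2.INTER_CUBIC)[:,:,::-1])
E
```

```text
corn g [[438.7, -20.5, 25.0], [498.9, -30.6, 25.0], [473.3, -201.1, 25.0], [410.9, -193.9, 25.0]]
corn r [[558.7, -46.0, 25.0], [622.3, -45.2, 25.0], [633.8, -215.4, 25.0], [572.9, -221.5, 25.0]]
or [437.  124.2] [263, 0, 280, 313, 32355] [644.6 -46.9 110. ]
or [282.  112.1] [277, 112, 11, 2, 11] [471.1  -5.4 110. ]
or [279.9 118.1] [275, 114, 13, 10, 24] [467.7 -11.5 110. ]
or [281.8 131.3] [279, 125, 6, 15, 55] [467.4 -26.2 110. ]
or [284.1 241.6] [282, 233, 6, 18, 70] [ 447.7 -159.1  110. ]
bl [402.6 202.8] [397, 190, 11, 26, 187] [ 598.1 -133.6  110. ]
green [267.8 189.2] [265, 180, 6, 19, 86] [ 433.1 -106.1   32. ]
red0 [366.7 191.2] [365, 188, 5, 8, 18] [ 573.1 -132.6   32. ]
usb,card(z0) [[652.0, -265.0, 4.0], [698.0, -292.0, 4.0], [676.0, -162.0, 4.0], [671.0, -114.0, 4.0], [795.0, -126.0, 4.0]]
```

View pics/w1c.png

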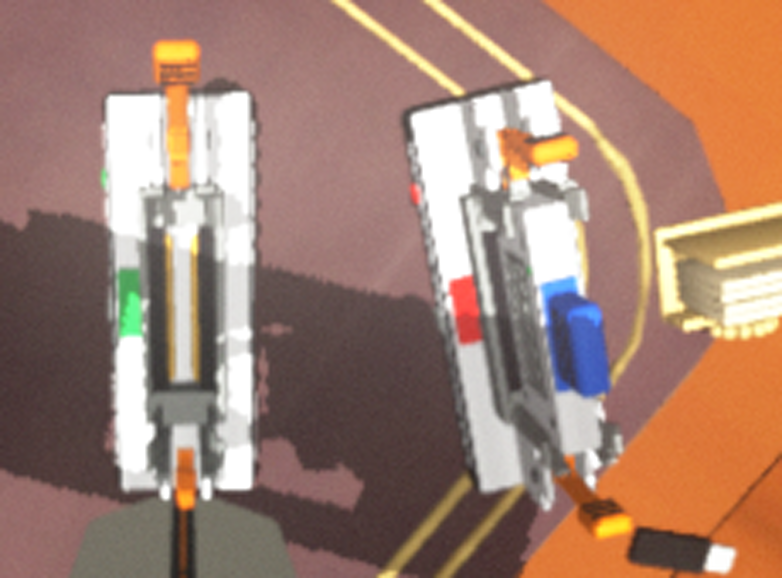

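```bash

python3 -m pendant '[{"offset":[0,0,0],"rot":[0,0,-0.81]},{"offset":[0,0,0],"rot":[0,0,-0.81]},{"offset":[-0.004,0.09,0],"rot":[0,0,0]},{"offset":[-0.004,0.09,0],"rot":[0,0,0]},{"offset":[-0.004,0.09,0.02],"rot":[0,0,0]},{"offset":[0,0,0.1],"rot":[0,0,0]},{"offset":[0,0,0.1],"rot":[0,0,0]},{"offset":[0,0,0],"rot":[0,0,0]}]'
python3 - <<'E'
from h import *
c=get_calibration("wrist");im=read_camera("wrist");cv2.imwrite("pics/w2.png",im[:,:,::-1])
s=state();print(s["qpos"].round(1),s["eef_pos"].round(1),s["ee_rot"].round(3))
E
```

```text
time_s: 4.2
eef_pos: [588.3, -80.3, 210.8]
ee_rot: [[-0.075, 0.997, -0.015], [0.997, 0.075, 0.005], [0.006, -0.015, -1.0]]
wrist_force: [-0.6, 1.0, -0.3]
width: 0.6
finger_force: 0.0
[-18.5  20.   81.1   0.   79.3 -22.8] [590.8 -81.2 215.7] [[-0.075  0.997 -0.008]
 [ 0.997  0.075  0.003]
 [ 0.003 -0.008 -1.   ]]
```

View pics/w2.png

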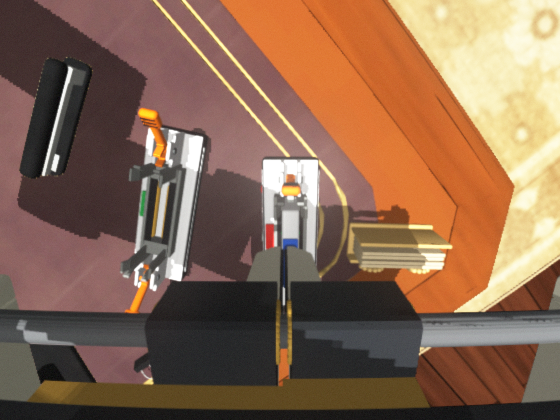

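Red dock sits square in view: base corners at (264,160) and (319,158), left pad at (291,190).

```bash
python3 - <<'E'
from h import *
im=read_camera("wrist");s=state();c=get_calibration("wrist");cv2.imwrite("pics/w3.png",im[:,:,::-1])
print(s["eef_pos"].round(1),s["ee_rot"].round(4).tolist())
print("base top",onz(c,[[264,160],[319,158]],25).round(1).tolist())
for ce,st in blobs(im,(4,190,150),(16,255,255),20):
    if 240<ce[0]<330 and 160<ce[1]<260 or ce[0]<180: print(ce,st,onz(c,[ce],112)[0].round(1),onz(c,[ce],104)[0].round(1))
for ce,st in blobs(im,(110,150,60),(128,255,255),20): print("bl",ce,st,onz(c,[ce],119)[0].round(1))
# edges of white base along row: rows 170..230
g=cv2.cvtColor(im,cv2.COLOR_RGB2GRAY)
for r in(165,172,205,215): print(r,g[r,255:328].tolist())
E
```

```text
[593.  -82.  219.3] [[-0.0744, 0.9972, -0.0009], [0.9972, 0.0744, 0.0003], [0.0003, -0.0009, -1.0]]
base top [[569.9, -52.5, 25.0], [629.4, -45.8, 25.0]]
[154.3 133.9] [137, 107, 27, 58, 356] [483.6 -26.3 112. ] [480.5 -26.9 104. ]
[134.5 302. ] [122, 279, 25, 34, 164] [ 458.9 -184.3  112. ] [ 455.1 -189.5  104. ]
bl [286.4 239.2] [280, 236, 14, 8, 74] [ 598.  -106.6  119. ]
bl [283.4 278.2] [283, 272, 2, 13, 20] [ 598.2 -143.9  119. ]
165 [134, 137, 136, 125, 131, 236, 255, 255, 255, 255, 255, 255, 255, 255, 255, 255, 255, 255, 255, 255, 255, 255, 255, 255, 255, 238, 219, 226, 240, 255, 255, 255, 255, 255, 255, 255, 255, 255, 254, 255, 255, 255, 250, 226, 228, 247, 255, 255, 255, 255, 255, 255, 255, 255, 255, 255, 255, 255, 254, 152, 102, 119, 163, 219, 242, 245, 238, 198, 154, 142, 142, 142, 141]
172 [140, 140, 156, 208, 236, 237, 255, 255, 255, 255, 255, 255, 255, 255, 255, 255, 255, 255, 255, 255, 255, 254, 255, 255, 252, 198, 210, 217, 204, 176, 166, 167, 164, 166, 181, 222, 249, 251, 239, 250, 255, 255, 246, 223, 230, 248, 255, 255, 255, 255, 255, 255, 255, 255, 255, 255, 255, 255, 251, 186, 199, 145, 142, 147, 149, 147, 146, 151, 190, 235, 246, 246, 238]
205 [85, 86, 85, 96, 129, 115, 168, 214, 217, 217, 219, 218, 221, 216, 206, 164, 134, 129, 110, 103, 105, 102, 107, 129, 130, 131, 134, 136, 134, 133, 136, 135, 135, 135, 135, 134, 131, 133, 135, 136, 129, 115, 116, 137, 136, 151, 187, 201, 198, 206, 218, 219, 219, 218, 221, 221, 217, 188, 118, 135, 132, 126, 122, 103, 98, 100, 97, 100, 107, 123, 117, 97, 87]
215 [75, 77, 78, 83, 102, 113, 150, 207, 212, 213, 217, 212, 217, 215, 208, 177, 135, 127, 113, 89, 75, 73, 80, 127, 195, 222, 224, 222, 220, 222, 219, 217, 215, 218, 215, 214, 214, 212, 209, 189, 145, 86, 77, 76, 91, 123, 128, 139, 172, 209, 217, 219, 216, 215, 219, 219, 210, 165, 108, 115, 100, 127, 138, 141, 131, 110, 88, 79, 79, 83, 82, 81, 79]
```

```bash
python3 - <<'E'
from h import *
c=get_calibration("wrist")
p=onz(c,[[286.7,165],[286.7,215]],25);print(p.round(1).tolist())
d=p[0]-p[1];print(np.degrees(np.arctan2(-d[0],d[1])))
im=cv2.cvtColor(cv2.imread("pics/w3.png"),cv2.COLOR_BGR2RGB)
h=cv2.cvtColor(im,cv2.COLOR_RGB2HSV)
m=cv2.inRange(h,(3,120,90),(20,255,255))[175:215,270:310]; ys,xs=np.nonzero(m); print(xs.min()+270,xs.max()+270,ys.min()+175,ys.max()+175)
for q in ((289,ys.min()+175),(289,ys.max()+175)): print(onz(c,[q],114)[0].round(1))
# far base edge
print(cv2.cvtColor(im,cv2.COLOR_RGB2GRAY)[148:170,272].tolist()); 
E
```

```text
[[595.0, -56.1, 25.0], [599.4, -112.9, 25.0]]
4.450059187449937
278 296 175 192
[595.9 -51.7 114. ]
[597.  -66.1 114. ]
[135, 138, 140, 137, 137, 132, 116, 90, 97, 166, 253, 255, 255, 255, 255, 255, 255, 255, 255, 255, 255, 255]
```

```bash

python3 -m pendant '[{"offset":[-0.004,0.008,0.08],"rot":[0,0,0]},{"offset":[0,0,0.08],"rot":[0,0,0]},{"offset":[0,0,0.04],"rot":[0,0,0]},{"offset":[0,0,0.02],"rot":[0,0,0]},{"offset":[0,0,0.02],"rot":[0,0,0]},{"offset":[0,0,0.002],"rot":[0,0,0]},{"offset":[0,0,0],"rot":[0,0,0]},{"offset":[0,0,0],"rot":[0,0,0]}]'
python3 -m pendant '[{"offset":[0.006,0,0],"rot":[0,0,0]},{"offset":[0.006,0,0],"rot":[0,0,0]},{"offset":[0.006,0,0],"rot":[0,0,0]},{"offset":[0.006,0,0],"rot":[0,0,0]},{"offset":[0,0,0],"rot":[0,0,0]},{"offset":[0,0,0],"rot":[0,0,0]},{"offset":[0,0,0],"rot":[0,0,0]},{"offset":[0,0,0],"rot":[0,0,0]}]'
```

```text
time_s: 5.1
eef_pos: [598.0, -84.0, 99.2]
ee_rot: [[-0.074, 0.997, 0.002], [0.997, 0.074, -0.001], [-0.001, 0.002, -1.0]]
wrist_force: [0.7, -0.1, -1.0]
width: 0.2
finger_force: 0.0
time_s: 5.9
eef_pos: [596.2, -71.7, 97.6]
ee_rot: [[-0.074, 0.997, 0.0], [0.997, 0.074, 0.0], [0.0, 0.0, -1.0]]
wrist_force: [0.2, -0.7, 1.4]
width: 0.7
finger_force: 0.3
```

```bash

python3 -m pendant '[{"offset":[0.006,0,0],"rot":[0,0,0]},{"offset":[0.006,0,0],"rot":[0,0,0]},{"offset":[0.006,0,0],"rot":[0,0,0]},{"offset":[0,0,0],"rot":[0,0,0]},{"offset":[0,0,0],"rot":[0,0,0]},{"offset":[0,0,0],"rot":[0,0,0]},{"offset":[0,0,0],"rot":[0,0,0]},{"offset":[0,0,0],"rot":[0,0,0]}]'
python3 - <<'E'
from h import *
im=read_camera("wrist");c=get_calibration("wrist");cv2.imwrite("pics/w4.png",im[90:330,200:380,::-1].repeat(3,0).repeat(3,1)[:600])
print(state()["wrist_force"])
E
```

```text
time_s: 6.7
eef_pos: [595.6, -63.4, 97.5]
ee_rot: [[-0.074, 0.997, 0.0], [0.997, 0.074, -0.001], [-0.001, 0.0, -1.0]]
wrist_force: [0.8, -5.4, -2.1]
width: 1.0
finger_force: 2.4
[ 1.89019595 -5.62298649 -1.44970154]
```

View pics/w4.png

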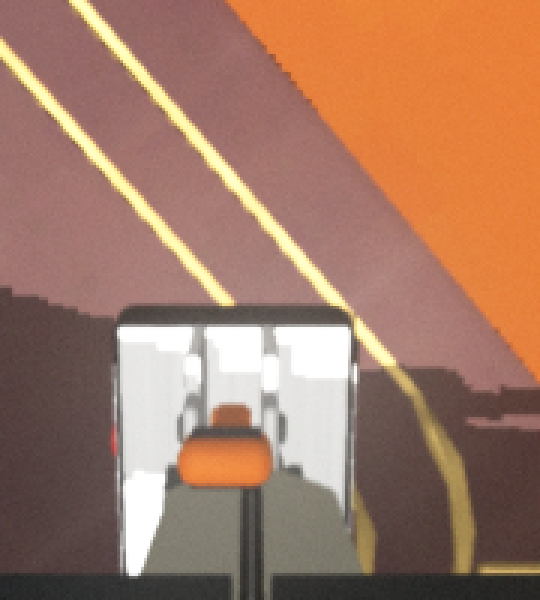

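```bash

python3 -m pendant '[{"offset":[-0.016,0,0],"rot":[0,0,0]},{"offset":[0,0,-0.1],"rot":[0,0,0]},{"offset":[-0.076,-0.006,0],"rot":[0,0,0]},{"offset":[-0.076,0,0],"rot":[0,0,0]},{"offset":[-0.076,0,0],"rot":[0,0,0]},{"offset":[0,0,0],"rot":[0,0,0]},{"offset":[0,0,0],"rot":[0,0,0]},{"offset":[0,0,0],"rot":[0,0,0]}]'
python3 - <<'E'
from h import *
im=read_camera("wrist");c=get_calibration("wrist");print(state()["eef_pos"]);np.save("c5.npy",c["extrinsics"]);cv2.imwrite("pics/w5.png",im[:,:,::-1])
E
```

```text
time_s: 7.55
eef_pos: [601.2, -183.4, 147.3]
ee_rot: [[-0.074, 0.997, -0.001], [0.997, 0.074, 0.001], [0.002, -0.001, -1.0]]
wrist_force: [0.2, 0.4, -0.5]
width: 0.2
finger_force: 0.0
[ 601.33787353 -183.10192654  147.46364309]
```

View pics/w5.png

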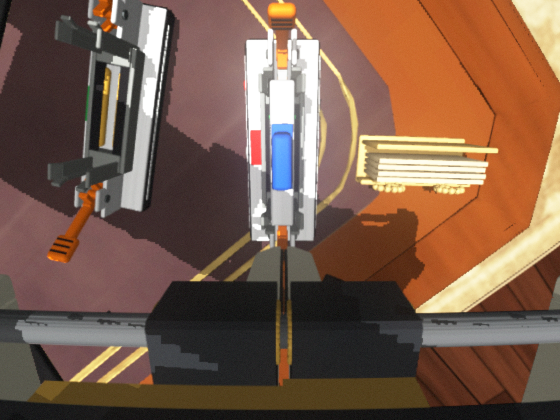

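```bash
python3 - <<'E'
from h import *
im=cv2.cvtColor(cv2.imread("pics/w5.png"),cv2.COLOR_BGR2RGB);c=get_calibration("wrist")
cn=onz(c,[[246,41],[319.5,40],[318,239.5],[250,240.5]],25);print(cn.round(1).tolist(),cn.mean(0))
h=cv2.cvtColor(im,cv2.COLOR_RGB2HSV)
m=cv2.inRange(h,(108,140,60),(128,255,255))[100:200,260:310];ys,xs=np.nonzero(m);print(xs.min()+260,xs.max()+260,ys.min()+100,ys.max()+100)
print("grip",onz(c,[[282,132],[282,189]],122).round(1).tolist())
print("orange at 283,235:",[onz(c,[[283,235]],z)[0].round(1).tolist() for z in(54,65,95,114)])
print("left pad",[onz(c,[[283,q]],105)[0].round(1).tolist() for q in(4,30)])
E
```

```text
[[561.6, -49.5, 25.0], [620.4, -44.4, 25.0], [636.6, -214.1, 25.0], [573.4, -219.9, 25.0]] [ 598.0058327  -131.97481451   25.        ]
272 291 131 189
grip [[596.1, -115.0, 122.0], [598.5, -147.9, 122.0]]
orange at 283,235: [[603.0, -201.5, 54.0], [602.7, -197.5, 65.0], [602.0, -186.5, 95.0], [601.5, -179.6, 114.0]]
left pad [[591.3, -44.2, 105.0], [592.3, -58.0, 105.0]]
```

```bash

python3 -m pendant '[{"offset":[0,0,0.04],"rot":[0,0,0]},{"offset":[0,0,0.04],"rot":[0,0,0]},{"offset":[0,0,0.02],"rot":[0,0,0]},{"offset":[0,0,0],"rot":[0,0,0]},{"offset":[-0.005,0,0],"rot":[0,0,0]},{"offset":[-0.005,0,0],"rot":[0,0,0]},{"offset":[-0.005,0,0],"rot":[0,0,0]},{"offset":[-0.005,0,0],"rot":[0,0,0]}]'
python3 -m pendant '[{"offset":[-0.005,0,0],"rot":[0,0,0]},{"offset":[-0.005,0,0],"rot":[0,0,0]},{"offset":[-0.005,0,0],"rot":[0,0,0]},{"offset":[-0.005,0,0],"rot":[0,0,0]},{"offset":[-0.005,0,0],"rot":[0,0,0]},{"offset":[-0.005,0,0],"rot":[0,0,0]},{"offset":[-0.005,0,0],"rot":[0,0,0]},{"offset":[0,0,0],"rot":[0,0,0]}]'
```

```text
time_s: 8.4
eef_pos: [603.0, -194.4, 98.7]
ee_rot: [[-0.074, 0.997, 0.002], [0.997, 0.074, 0.0], [0.0, 0.002, -1.0]]
wrist_force: [0.9, 4.3, 3.0]
width: 0.3
finger_force: 2.4
time_s: 9.2
eef_pos: [603.2, -210.6, 97.0]
ee_rot: [[-0.074, 0.997, -0.001], [0.997, 0.074, 0.003], [0.003, -0.001, -1.0]]
wrist_force: [1.4, 5.4, -0.8]
width: 0.4
finger_force: 3.1
```

```bash

python3 -m pendant '[{"offset":[0.028,0,0],"rot":[0,0,0]},{"offset":[0,0,-0.1],"rot":[0,0,0]},{"offset":[0.061,0,-0.01],"rot":[0,0,0]},{"offset":[0.061,0,0],"rot":[0,0,0]},{"offset":[0.061,0,0],"rot":[0,0,0]},{"offset":[0.061,0,0],"rot":[0,0,0]},{"offset":[0,0,0],"rot":[0,0,0]},{"offset":[0,0,0.04],"rot":[0,0,0]}]'
python3 -m pendant '[{"offset":[0,0,0.04],"rot":[0,0,0]},{"offset":[0,0,0.03],"rot":[0,0,0]},{"offset":[0,0,0],"rot":[0,0,0]},{"offset":[0.006,0,0],"rot":[0,0,0]},{"offset":[0.006,0,0],"rot":[0,0,0]},{"offset":[0.006,0,0],"rot":[0,0,0]},{"offset":[0.006,0,0],"rot":[0,0,0]},{"offset":[0.006,0,0],"rot":[0,0,0]}]'
python3 -m pendant '[{"offset":[0.006,0,0],"rot":[0,0,0]},{"offset":[0.006,0,0],"rot":[0,0,0]},{"offset":[0.006,0,0],"rot":[0,0,0]},{"offset":[0.006,0,0],"rot":[0,0,0]},{"offset":[0.006,0,0],"rot":[0,0,0]},{"offset":[0,0,0],"rot":[0,0,0]},{"offset":[0,0,0],"rot":[0,0,0]},{"offset":[0,0,0],"rot":[0,0,0]}]'
```

```text
time_s: 10.0
eef_pos: [595.6, -76.4, 135.5]
ee_rot: [[-0.076, 0.997, 0.006], [0.997, 0.076, -0.003], [-0.004, 0.006, -1.0]]
wrist_force: [-0.1, -0.2, 0.4]
width: 0.5
finger_force: 0.0
time_s: 10.8
eef_pos: [593.0, -62.6, 98.3]
ee_rot: [[-0.074, 0.997, 0.002], [0.997, 0.074, -0.003], [-0.003, 0.001, -1.0]]
wrist_force: [-0.1, -6.0, -1.1]
width: 0.7
finger_force: 2.5
time_s: 11.6
eef_pos: [591.4, -46.4, 97.9]
ee_rot: [[-0.074, 0.997, 0.0], [0.997, 0.074, 0.0], [0.0, 0.0, -1.0]]
wrist_force: [-0.1, -1.5, 0.1]
width: 0.5
finger_force: 0.8
```

```bash

python3 -m pendant '[{"offset":[-0.032,0,0],"rot":[0,0,0]},{"offset":[0,0,-0.1],"rot":[0,0,0]},{"offset":[-0.068,0,-0.01],"rot":[0,0,0]},{"offset":[-0.068,0,0],"rot":[0,0,0]},{"offset":[-0.068,0,0],"rot":[0,0,0]},{"offset":[-0.068,0,0],"rot":[0,0,0]},{"offset":[0,0,0],"rot":[0,0,0]},{"offset":[0,0,0.04],"rot":[0,0,0]}]'
python3 -m pendant '[{"offset":[0,0,0.04],"rot":[0,0,0]},{"offset":[0,0,0.03],"rot":[0,0,0]},{"offset":[0,0,0],"rot":[0,0,0]},{"offset":[-0.006,0,0],"rot":[0,0,0]},{"offset":[-0.006,0,0],"rot":[0,0,0]},{"offset":[-0.006,0,0],"rot":[0,0,0]},{"offset":[-0.006,0,0],"rot":[0,0,0]},{"offset":[-0.006,0,0],"rot":[0,0,0]}]'
python3 -m pendant '[{"offset":[-0.006,0,0],"rot":[0,0,0]},{"offset":[-0.006,0,0],"rot":[0,0,0]},{"offset":[-0.006,0,0],"rot":[0,0,0]},{"offset":[0,0,0],"rot":[0,0,0]},{"offset":[0,0,0],"rot":[0,0,0]},{"offset":[0.02,0,0],"rot":[0,0,0]},{"offset":[0,0,-0.1],"rot":[0,0,0]},{"offset":[0.02,0,-0.1],"rot":[0,0,0]}]'
python3 -m pendant '[{"offset":[0,0,-0.1],"rot":[0,0,0]},{"offset":[0,0,-0.04],"rot":[0,0,0]},{"offset":[0,0,0],"rot":[0,0,0]},{"offset":[0,0,0],"rot":[0,0,0]},{"offset":[0,0,0],"rot":[0,0,0]},{"offset":[0,0,0],"rot":[0,0,0]},{"offset":[0,0,0],"rot":[0,0,0]},{"offset":[0,0,0],"rot":[0,0,0]}]' 100
python3 - <<'E'
from h import *
im=read_camera("wrist");print(state()["eef_pos"]);cv2.imwrite("pics/w6.png",im[:,:,::-1])
E
```

```text
time_s: 12.4
eef_pos: [604.1, -200.6, 135.0]
ee_rot: [[-0.072, 0.997, 0.005], [0.997, 0.072, -0.002], [-0.002, 0.005, -1.0]]
wrist_force: [0.4, 0.5, -0.7]
width: -0.1
finger_force: 0.0
time_s: 13.2
eef_pos: [603.9, -212.3, 97.8]
ee_rot: [[-0.074, 0.997, 0.001], [0.997, 0.074, 0.002], [0.002, 0.001, -1.0]]
wrist_force: [1.9, 4.7, -2.3]
width: 0.5
finger_force: 2.1
time_s: 14.0
eef_pos: [602.0, -202.5, 196.4]
ee_rot: [[-0.073, 0.997, -0.003], [0.997, 0.073, 0.0], [0.001, -0.003, -1.0]]
wrist_force: [2.0, -0.2, 0.1]
width: 0.6
finger_force: 0.0
time_s: 14.8
eef_pos: [602.6, -202.2, 265.7]
ee_rot: [[-0.074, 0.997, -0.001], [0.997, 0.074, 0.001], [0.001, -0.001, -1.0]]
wrist_force: [-0.1, -0.3, 0.3]
width: 59.7
finger_force: 0.0
[ 602.71247134 -202.24415675  265.98544067]
```

View pics/w6.png

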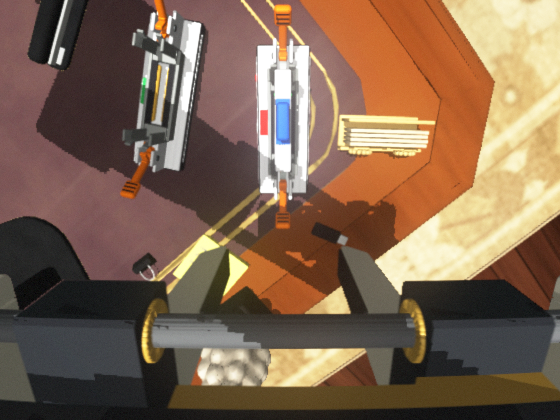

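Both red levers are now out (pads at (283,13) and (283,215)), and the grip is at (283,121). The finial is clear at (235,350).

```bash

python3 - <<'E'
from h import *
im=cv2.cvtColor(cv2.imread("pics/w6.png"),cv2.COLOR_BGR2RGB);c=get_calibration("wrist")
h=cv2.cvtColor(im,cv2.COLOR_RGB2HSV)
m=cv2.inRange(h,(108,140,60),(128,255,255))[80:160,260:310];ys,xs=np.nonzero(m);print(xs.min()+260,xs.max()+260,ys.min()+80,ys.max()+80)
u=(xs.min()+xs.max())/2+260
for z in(119,129): print(onz(c,[[u,ys.min()+79.5],[u,ys.max()+80.5]],z).round(1).tolist())
for q in((283,13),(283,216)):print(onz(c,[q],98)[0].round(1))
E
python3 -m pendant '[{"offset":[0.071,0,0],"rot":[0,0,0]},{"offset":[0.071,0,0.04],"rot":[0,0,0]},{"offset":[0,0,0.06],"rot":[0,0,0]},{"offset":[0,0,0.08],"rot":[0,0,0]},{"offset":[0,0,0.02],"rot":[0,0,0]},{"offset":[0,0,0],"rot":[0,0,0]},{"offset":[0,0,0],"rot":[0,0,0]},{"offset":[0,0,0],"rot":[0,0,0]}]' 60
python3 - <<'E'
from h import *
im=read_camera("wrist");print(state()["eef_pos"]);cv2.imwrite("pics/w7.png",im[:,:,::-1])
sc=read_camera("scene");cv2.imwrite("pics/s7.png",sc[:,:,::-1]);sd=read_camera("side");cv2.imwrite("pics/d7.png",sd[:,:,::-1])
for n,i in(("scene",sc),("side",sd)):
    c=get_calibration(n)
    for ce,s in blobs(i,(108,110,40),(128,255,255),6):
        if 180<ce[0]<340 and 170<ce[1]<270: print(n,ce,s,onz(c,[ce],124)[0].round(1))
cv2.imwrite("pics/m7.png",np.vstack([cv2.resize(im[:,:,::-1],(400,300)),cv2.resize(sd[160:280,220:380,::-1],(400,300))]))
E
```

```text
277 288 102 143
[[595.6, -112.4, 119.0], [598.4, -149.9, 119.0]]
[[595.7, -112.8, 129.0], [598.4, -149.1, 129.0]]
[590.2 -33.3  98. ]
[ 604.5 -226.7   98. ]
time_s: 15.65
eef_pos: [598.9, -132.3, 168.9]
ee_rot: [[-0.073, 0.997, 0.003], [0.997, 0.073, -0.001], [-0.002, 0.003, -1.0]]
wrist_force: [0.5, 0.4, 0.8]
width: 55.6
finger_force: 0.0
[ 598.78095725 -132.20651648  168.77840839]
scene [254.  206.4] [246, 201, 17, 12, 155] [ 621.3 -129.8  124. ]
side [292.9 212.4] [290, 205, 6, 16, 68] [ 598.5 -145.7  124. ]
```

View pics/m7.png

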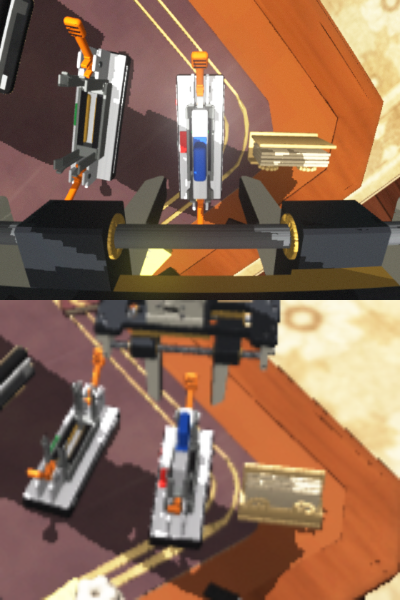

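```bash

python3 -m pendant '[{"offset":[0,-0.003,0.06],"rot":[0,0,0]},{"offset":[0,0,0.04],"rot":[0,0,0]},{"offset":[0,0,0.02],"rot":[0,0,0]},{"offset":[0,0,0.008],"rot":[0,0,0]},{"offset":[0,0,0],"rot":[0,0,0]},{"offset":[0,0,0],"rot":[0,0,0]},{"offset":[0,0,0],"rot":[0,0,0]},{"offset":[0,0,0],"rot":[0,0,0]}]'
python3 -m pendant '[{"offset":[0,0,0],"rot":[0,0,0]},{"offset":[0,0,0],"rot":[0,0,0]},{"offset":[0,0,0],"rot":[0,0,0]},{"offset":[0,0,0],"rot":[0,0,0]},{"offset":[0,0,0],"rot":[0,0,0]},{"offset":[0,0,0],"rot":[0,0,0]},{"offset":[0,0,0],"rot":[0,0,0]},{"offset":[0,0,0],"rot":[0,0,0]}]' 0
```

```text
time_s: 16.6
eef_pos: [596.6, -131.8, 103.5]
ee_rot: [[-0.074, 0.997, 0.001], [0.997, 0.074, -0.001], [-0.001, 0.001, -1.0]]
wrist_force: [-0.3, 0.6, 0.2]
width: 55.6
finger_force: 0.0
time_s: 17.4
eef_pos: [596.3, -131.7, 102.9]
ee_rot: [[-0.074, 0.997, 0.0], [0.997, 0.074, -0.0], [-0.0, 0.0, -1.0]]
wrist_force: [-0.3, -0.3, 1.8]
width: 11.9
finger_force: 30.0
```

```bash

python3 -m pendant '[{"offset":[0,0,-0.01],"rot":[0,0,0]},{"offset":[0,0,-0.02],"rot":[0,0,0]},{"offset":[0,0,-0.04],"rot":[0,0,0]},{"offset":[0,0,-0.06],"rot":[0,0,0]},{"offset":[0,0,-0.06],"rot":[0,0,0]},{"offset":[0,0,-0.04],"rot":[0,0,0]},{"offset":[0,0,0],"rot":[0,0,0]},{"offset":[0,0,0],"rot":[0,0,0]}]'
python3 - <<'E'
from h import *
im=read_camera("wrist");s=state();print(s["eef_pos"],s["wrist_force"]);cv2.imwrite("pics/w8.png",im[:,:,::-1])
c=get_calibration("wrist");np.save("c8.npy",c["extrinsics"])
sc=read_camera("side");cv2.imwrite("pics/d8.png",sc[:,:,::-1])
E
```

```text
time_s: 18.2
eef_pos: [595.9, -131.4, 217.7]
ee_rot: [[-0.074, 0.997, 0.0], [0.997, 0.074, 0.0], [-0.0, 0.0, -1.0]]
wrist_force: [-0.6, 0.2, -1.8]
width: 11.9
finger_force: 30.0
[ 595.41342844 -131.19706232  216.63471586] [-0.059467    0.41129132 -1.71638289]
```

View pics/w8.png

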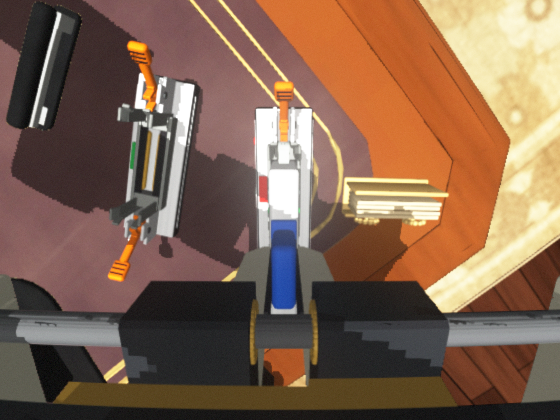

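```bash

python3 -m pendant '[{"offset":[0,0,0],"rot":[0,0,0.78]},{"offset":[0,0,0],"rot":[0,0,0.77]},{"offset":[-0.031,-0.071,0],"rot":[0,0,0]},{"offset":[-0.031,-0.071,0],"rot":[0,0,0]},{"offset":[-0.031,-0.071,0],"rot":[0,0,0]},{"offset":[-0.031,-0.071,0],"rot":[0,0,0]},{"offset":[0,0,0],"rot":[0,0,0]},{"offset":[0,0,0],"rot":[0,0,0]}]'
python3 -m pendant '[{"offset":[0,0,0],"rot":[0,0,0]},{"offset":[0,0,0],"rot":[0,0,0]},{"offset":[0,0,0],"rot":[0,0,0]},{"offset":[0,0,0],"rot":[0,0,0]},{"offset":[0,0,0],"rot":[0,0,0]},{"offset":[0,0,0],"rot":[0,0,0]},{"offset":[0,0,0],"rot":[0,0,0]},{"offset":[0,0,0],"rot":[0,0,0]}]'
python3 - <<'E'
from h import *
im=read_camera("wrist");s=state();print(s["eef_pos"],s["ee_rot"].round(4).tolist());cv2.imwrite("pics/w9.png",im[:,:,::-1])
c=get_calibration("wrist");np.save("c9.npy",c["extrinsics"])
g=cv2.cvtColor(im,cv2.COLOR_RGB2GRAY).astype(int)
b=im[40:300,170:400,::-1]; cv2.imwrite("pics/w9c.png",cv2.resize(b,None,fx=2.3,fy=2.3,interpolation=cv2.INTER_CUBIC))
E
```

```text
time_s: 19.1
eef_pos: [445.5, -170.3, 217.0]
ee_rot: [[0.16, 0.987, -0.001], [0.987, -0.16, 0.001], [0.001, -0.001, -1.0]]
wrist_force: [1.2, 0.5, -1.2]
width: 12.0
finger_force: 30.0
time_s: 19.9
eef_pos: [446.1, -170.4, 217.7]
ee_rot: [[0.158, 0.987, 0.0], [0.987, -0.158, -0.0], [-0.0, 0.0, -1.0]]
wrist_force: [0.2, 0.3, -1.7]
width: 11.5
finger_force: 30.0
[ 446.09288292 -170.39469216  217.69912751] [[0.1579, 0.9875, 0.0001], [0.9875, -0.1579, -0.0], [-0.0, 0.0001, -1.0]]
```

View pics/w9c.png

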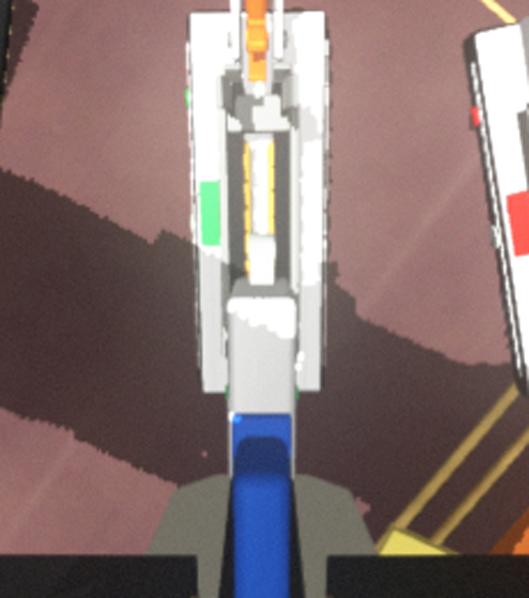

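```bash
python3 - <<'E'
from h import *
im=cv2.cvtColor(cv2.imread("pics/w9.png"),cv2.COLOR_BGR2RGB);c=get_calibration("wrist");s=state();R=s["ee_rot"];p0=s["eef_pos"]
g=cv2.GaussianBlur(cv2.cvtColor(im,cv2.COLOR_RGB2GRAY),(3,3),0).astype(int)
L=[];Rr=[]
for r in range(52,200,6):
    a=g[r,240:266];d=np.diff(a);i=d.argmax(); L.append((240+i+.5,r))
    b=g[r,300:325];d=np.diff(b);j=d.argmin(); Rr.append((300+j+.5,r))
tf=lambda P:(P-p0)@R
l=tf(onz(c,L,25));q=tf(onz(c,Rr,25))
def rob(A):
    k=np.ones(len(A),bool)
    for _ in range(4):
        f=np.polyfit(A[k,0],A[k,1],1);e=abs(A[:,1]-np.polyval(f,A[:,0]));k=e<max(1.,1.5*np.median(e[k]))
    return f,k.sum()
fl,fr=rob(l),rob(q);print(fl,fr)
col=g[30:60,262].tolist();print("top col262",col)
col=g[195:225,263];print("bot",col.tolist())
col=g[195:225,307];print("bot",col.tolist())
for x in(0,60,120): print(x,np.polyval(fl[0],x),np.polyval(fr[0],x))
# grip / module lateral
h=cv2.cvtColor(im,cv2.COLOR_RGB2HSV);m=cv2.inRange(h,(108,140,60),(128,255,255))
for r in(225,235,250,270): xs=np.nonzero(m[r])[0];print(r,xs.min(),xs.max(),tf(onz(c,[[(xs.min()+xs.max())/2,r]],p0[2]+26)).round(1))
E
```

```text
(array([ -0.04754393, -27.95888618]), np.int64(13)) (array([1.30269095e-02, 2.82133496e+01]), np.int64(16))
top col262 [136, 136, 136, 136, 136, 137, 138, 138, 138, 138, 138, 138, 137, 132, 141, 187, 237, 255, 255, 255, 255, 255, 255, 255, 255, 255, 255, 255, 255, 255]
bot [225, 225, 225, 225, 225, 224, 224, 224, 224, 224, 225, 224, 224, 223, 206, 155, 99, 74, 71, 71, 71, 72, 72, 71, 70, 69, 68, 68, 68, 69]
bot [226, 225, 224, 224, 224, 224, 223, 223, 223, 223, 222, 222, 221, 208, 169, 117, 84, 74, 73, 73, 73, 74, 73, 72, 72, 71, 70, 70, 69, 69]
0 -27.958886176678273 28.21334958025464
60 -30.811522016716204 28.994964149378497
120 -33.66415785675413 29.776578718502357
225 271 295 [[ 30.2   0.6 -26. ]]
235 271 295 [[ 25.4   0.6 -26. ]]
250 271 295 [[ 18.2   0.6 -26. ]]
270 271 295 [[  8.1   0.6 -26. ]]
```

```bash
python3 - <<'E'
from h import *
im=cv2.cvtColor(cv2.imread("pics/w9.png"),cv2.COLOR_BGR2RGB);c=get_calibration("wrist");s=state();R=s["ee_rot"];p0=s["eef_pos"]
g=cv2.GaussianBlur(cv2.cvtColor(im,cv2.COLOR_RGB2GRAY),(3,3),0).astype(int)
tf=lambda P:(P-p0)@R
def cross(r,cols):  # first crossing above threshold going inward
    v=g[r,list(cols)];bg=np.median(v[:5]);th=bg+0.5*(max(v[:14].max(),bg+40)-bg)
    i=np.argmax(v>th);return cols[i]-(v[i]-th)/(v[i]-v[i-1])*(cols[1]-cols[0])
for r in range(52,206,9):
    a=cross(r,range(243,275));b=cross(r,range(324,292,-1))
    P=tf(onz(c,[[a,r],[b,r]],25));print(r,round(a,1),round(b,1),P[0,0].round(1),P[:,1].round(1),P[:,1].mean().round(2))
print("ends",tf(onz(c,[[282,45],[263,210],[307,209]],25)).round(1).tolist())
# green guides interior dark slot / gold contact strips
E
```

```text
52 252.4 311.0 140.2 [-30.8  28.1] -1.31
61 250.4 312.3 131.7 [-32.9  29.7] -1.62
70 252.3 312.0 123.0 [-31.2  29.6] -0.81
79 251.4 312.6 114.3 [-32.3  30.4] -0.98
88 251.3 312.4 105.5 [-32.6  30.3] -1.16
97 253.0 312.6 96.7 [-31.   30.7] -0.15
106 253.0 311.1 87.7 [-31.2  29.3] -0.94
115 252.3 311.0 78.6 [-32.1  29.4] -1.36
124 252.3 311.9 69.4 [-32.3  30.6] -0.9
133 252.3 311.5 60.1 [-32.5  30.3] -1.1
142 252.6 311.5 50.6 [-32.4  30.6] -0.93
151 254.0 311.7 41.1 [-31.1  31. ] -0.07
160 254.7 309.9 31.4 [-30.6  29.2] -0.68
169 254.6 311.9 21.6 [-31.   31.6] 0.34
178 254.0 311.9 11.6 [-31.8  31.8] 0.0
187 254.8 312.1 1.5 [-31.1  32.4] 0.62
196 254.9 311.2 -8.7 [-31.3  31.6] 0.12
205 256.3 309.7 -19.1 [-30.   30.1] 0.08
ends [[146.7, -1.0, 192.7], [-25.0, -22.5, 192.7], [-23.8, 27.2, 192.7]]
```

```bash

python3 -m pendant '[{"offset":[0,0,0],"rot":[0,0,-0.05]},{"offset":[0.061,-0.0006,0],"rot":[0,0,0]},{"offset":[0.061,-0.0006,0],"rot":[0,0,0]},{"offset":[0,0,0.06],"rot":[0,0,0]},{"offset":[0,0,0.06],"rot":[0,0,0]},{"offset":[0,0,0.02],"rot":[0,0,0]},{"offset":[0,0,0],"rot":[0,0,0]},{"offset":[0,0,0],"rot":[0,0,0]}]'
python3 -m pendant '[{"offset":[0,0,0],"rot":[0,0,0]},{"offset":[0,0,0],"rot":[0,0,0]},{"offset":[0,0,0.004],"rot":[0,0,0]},{"offset":[0,0,0.004],"rot":[0,0,0]},{"offset":[0,0,0.004],"rot":[0,0,0]},{"offset":[0,0,0.004],"rot":[0,0,0]},{"offset":[0,0,0.004],"rot":[0,0,0]},{"offset":[0,0,0],"rot":[0,0,0]}]'
python3 -c "
from rig import *;s=state();print(s['wrist_force'],s['ft_torque'],s['eef_pos'])"
```

```text
time_s: 20.75
eef_pos: [455.3, -110.5, 148.6]
ee_rot: [[0.151, 0.989, 0.001], [0.989, -0.151, -0.001], [-0.0, 0.001, -1.0]]
wrist_force: [0.4, 0.3, -1.0]
width: 12.1
finger_force: 30.0
time_s: 21.55
eef_pos: [454.4, -109.9, 137.3]
ee_rot: [[0.15, 0.989, -0.001], [0.989, -0.15, 0.0], [0.0, -0.001, -1.0]]
wrist_force: [-0.6, -0.4, -1.7]
width: 11.8
finger_force: 30.0
[-0.55438065 -0.41754252 -1.67119947] [ 0.00055268  0.10719115 -0.00066346] [ 454.4333155  -109.85555453  137.2823088 ]
```

```bash

python3 -m pendant '[{"offset":[0,0,0.004],"rot":[0,0,0]},{"offset":[0,0,0.004],"rot":[0,0,0]},{"offset":[0,0,0.004],"rot":[0,0,0]},{"offset":[0,0,0.004],"rot":[0,0,0]},{"offset":[0,0,0.004],"rot":[0,0,0]},{"offset":[0,0,0],"rot":[0,0,0]},{"offset":[0,0,0],"rot":[0,0,0]},{"offset":[0,0,0],"rot":[0,0,0]}]'
python3 -c "
from rig import *;s=state();print(s['wrist_force'],s['ft_torque'],s['eef_pos'])"
```

```text
time_s: 22.35
eef_pos: [454.7, -110.0, 127.7]
ee_rot: [[0.15, 0.989, 0.0], [0.989, -0.15, -0.0], [-0.0, 0.0, -1.0]]
wrist_force: [-0.5, 1.1, -1.5]
width: 11.5
finger_force: 30.0
[-0.49438217  1.11226217 -1.54486841] [-0.03527572  0.03329913  0.02769854] [ 454.73748413 -110.01111115  127.74617244]
```

```bash

python3 -m pendant '[{"offset":[0,0,0.006],"rot":[0,0,0]},{"offset":[0,0,0.006],"rot":[0,0,0]},{"offset":[0,0,0.006],"rot":[0,0,0]},{"offset":[0,0,0.006],"rot":[0,0,0]},{"offset":[0,0,0.006],"rot":[0,0,0]},{"offset":[0,0,0.004],"rot":[0,0,0]},{"offset":[0,0,0],"rot":[0,0,0]},{"offset":[0,0,0],"rot":[0,0,0]}]'
python3 -m pendant '[{"offset":[0,0,0.002],"rot":[0,0,0]},{"offset":[0,0,0.002],"rot":[0,0,0]},{"offset":[0,0,0.002],"rot":[0,0,0]},{"offset":[0,0,0],"rot":[0,0,0]},{"offset":[0,0,0],"rot":[0,0,0]},{"offset":[0,0,0],"rot":[0,0,0]},{"offset":[0,0,0],"rot":[0,0,0]},{"offset":[0,0,0],"rot":[0,0,0]}]'
python3 -c "
from rig import *;s=state();print(s['wrist_force'],s['ft_torque'],s['eef_pos'])"
```

```text
time_s: 23.15
eef_pos: [454.7, -110.0, 110.7]
ee_rot: [[0.15, 0.989, -0.0], [0.989, -0.15, 0.0], [0.0, -0.0, -1.0]]
wrist_force: [0.2, -0.3, -2.1]
width: 11.9
finger_force: 30.0
time_s: 23.95
eef_pos: [454.7, -110.0, 107.7]
ee_rot: [[0.15, 0.989, 0.0], [0.989, -0.15, -0.0], [-0.0, 0.0, -1.0]]
wrist_force: [-0.1, -0.1, -1.3]
width: 11.9
finger_force: 30.0
[-0.07251038 -0.11765983 -1.27591614] [-0.06247997  0.07782338 -0.02486773] [ 454.70321692 -110.00789526  107.70825608]
```

```bash

for i in 1 2; do python3 -m pendant '[{"offset":[0,0,0.002],"rot":[0,0,0]},{"offset":[0,0,0],"rot":[0,0,0]},{"offset":[0,0,0.002],"rot":[0,0,0]},{"offset":[0,0,0],"rot":[0,0,0]},{"offset":[0,0,0],"rot":[0,0,0]},{"offset":[0,0,0],"rot":[0,0,0]},{"offset":[0,0,0],"rot":[0,0,0]},{"offset":[0,0,0],"rot":[0,0,0]}]' | grep -E 'eef|force'; done
```

```text
eef_pos: [454.7, -110.0, 105.7]
wrist_force: [0.2, 1.1, -1.3]
finger_force: 30.0
eef_pos: [454.8, -109.9, 103.7]
wrist_force: [0.1, 1.2, -0.6]
finger_force: 30.0
```

```bash

python3 -m pendant '[{"offset":[0,0,0],"rot":[0,0,0]},{"offset":[0,0,0],"rot":[0,0,0]},{"offset":[0,0,0],"rot":[0,0,0]},{"offset":[0,0,0],"rot":[0,0,0]},{"offset":[0,0,0],"rot":[0,0,0]},{"offset":[0,0,0],"rot":[0,0,0]},{"offset":[0,0,0],"rot":[0,0,0]},{"offset":[0,0,0],"rot":[0,0,0]}]' 50
python3 -m pendant '[{"offset":[0,0,-0.04],"rot":[0,0,0]},{"offset":[0,0,-0.08],"rot":[0,0,0]},{"offset":[-0.1,0,-0.04],"rot":[0,0,0]},{"offset":[-0.04,0,0],"rot":[0,0,0]},{"offset":[0,0,0],"rot":[0,0,0]},{"offset":[0,0,0],"rot":[0,0,0]},{"offset":[0,0,0],"rot":[0,0,0]},{"offset":[0,0,0],"rot":[0,0,0]}]'
python3 - <<'E'
from h import *
im=read_camera("wrist");s=state();c=get_calibration("wrist");p0=s["eef_pos"];R=s["ee_rot"];print(p0);cv2.imwrite("pics/w10.png",im[:,:,::-1])
tf=lambda P:(P-p0)@R
for ce,st in blobs(im,(108,140,60),(128,255,255),30): print("bl",ce,st,onz(c,[ce],129)[0].round(1),tf(onz(c,[ce],129)).round(1))
for ce,st in blobs(im,(4,170,100),(18,255,255),30):
  if 150<ce[0]<400:print("or",ce,st,onz(c,[ce],98)[0].round(1),tf(onz(c,[ce],98)).round(1))
sd=read_camera("side");cv2.imwrite("pics/d10.png",sd[:,:,::-1]);c=get_calibration("side")
for ce,st in blobs(sd,(108,110,40),(128,255,255),6):
  if 180<ce[0]<340 and 150<ce[1]<270:print("side",ce,st,onz(c,[ce],114)[0].round(1))
E
```

```text
time_s: 26.35
eef_pos: [454.7, -110.0, 103.7]
ee_rot: [[0.15, 0.989, -0.0], [0.989, -0.15, -0.0], [-0.0, -0.0, -1.0]]
wrist_force: [-0.1, 0.5, -0.5]
width: 46.6
finger_force: 0.0
time_s: 27.15
eef_pos: [444.4, -174.5, 181.7]
ee_rot: [[0.149, 0.989, -0.001], [0.989, -0.149, 0.001], [0.001, -0.001, -1.0]]
wrist_force: [-0.2, -0.5, -0.4]
width: 46.4
finger_force: 0.0
[ 444.55835612 -174.63022333  181.84915605]
bl [286.2 138.6] [276, 111, 17, 47, 150] [ 456.4 -112.7  129. ] [[63.   2.5 52.9]]
or [283.5  11.2] [278, 0, 13, 26, 233] [467.1 -29.1  98. ] [[147.2   0.6  83.9]]
or [284.2 242.1] [275, 204, 20, 65, 704] [ 442.6 -195.6   98. ] [[-21.    1.3  83.8]]
or [331.2 370.5] [305, 349, 47, 39, 914] [ 466.9 -328.6   98. ] [[-149.    45.1   83.7]]
side [247.3 203.5] [244, 198, 8, 10, 30] [ 460.1 -126.2  114. ]
```

```bash
python3 - <<'E'
from h import *
a=get_calibration("scene");b=get_calibration("side")
print(tri(a,(250,45),b,(130,102)),tri(a,(40,70),b,(150,385)))
print(onz(a,[[165,200]],0),onz(b,[[155,300],[183,300]],0))
E
```

```text
(array([ 172.5632324 , -120.14241174,  427.61426197]), np.float64(5.691665321709316)) (array([ 443.02592655, -708.12695775,  396.99415874]), np.float64(156.3590635564775))
[[ 254.93053024 -393.23210001    0.        ]] [[ 265.75500148 -422.67675218    0.        ]
 [ 341.15286399 -408.33532649    0.        ]]
```

```bash

python3 -m pendant '[{"offset":[-0.062,0,0],"rot":[0,0,0]},{"offset":[-0.062,0,0],"rot":[0,0,0]},{"offset":[0,0,0.04],"rot":[0,0,0]},{"offset":[0,0,0.04],"rot":[0,0,0]},{"offset":[0,0,0],"rot":[0,0,0]},{"offset":[0,0,0.04],"rot":[0,0,0]},{"offset":[0,0,0.04],"rot":[0,0,0]},{"offset":[0,0,0.018],"rot":[0,0,0]}]' 0
python3 -m pendant '[{"offset":[0,0,0],"rot":[0,0,0]},{"offset":[0.008,0,0],"rot":[0,0,0]},{"offset":[0.006,0,0],"rot":[0,0,0]},{"offset":[0.006,0,0],"rot":[0,0,0]},{"offset":[0.006,0,0],"rot":[0,0,0]},{"offset":[0,0,0],"rot":[0,0,0]},{"offset":[0,0,0],"rot":[0,0,0]},{"offset":[0,0,0],"rot":[0,0,0]}]'
```

```text
time_s: 28.05
eef_pos: [435.1, -236.2, 92.6]
ee_rot: [[0.15, 0.989, -0.001], [0.989, -0.15, 0.001], [0.001, -0.001, -1.0]]
wrist_force: [-0.3, 0.8, -0.1]
width: 0.8
finger_force: 0.0
time_s: 28.85
eef_pos: [438.2, -225.8, 94.5]
ee_rot: [[0.15, 0.989, 0.002], [0.989, -0.15, -0.004], [-0.003, 0.003, -1.0]]
wrist_force: [-2.4, -4.5, 4.6]
width: 0.2
finger_force: 2.6
```

```bash

python3 -m pendant '[{"offset":[-0.026,0,0],"rot":[0,0,0]},{"offset":[0,0,0.016],"rot":[0,0,0]},{"offset":[0,0,0],"rot":[0,0,0]},{"offset":[0,0,0],"rot":[0,0,0]},{"offset":[0.008,0,0],"rot":[0,0,0]},{"offset":[0.006,0,0],"rot":[0,0,0]},{"offset":[0,0,0],"rot":[0,0,0]},{"offset":[0,0,0],"rot":[0,0,0]}]'
python3 -m pendant '[{"offset":[0.006,0,0],"rot":[0,0,0]},{"offset":[0.006,0,0],"rot":[0,0,0]},{"offset":[0.004,0,0],"rot":[0,0,0]},{"offset":[0,0,0],"rot":[0,0,0]},{"offset":[0,0,0],"rot":[0,0,0]},{"offset":[0,0,0],"rot":[0,0,0]},{"offset":[0,0,0],"rot":[0,0,0]},{"offset":[0,0,0],"rot":[0,0,0]}]'
```

```text
time_s: 29.65
eef_pos: [436.6, -229.8, 85.4]
ee_rot: [[0.15, 0.989, 0.0], [0.989, -0.15, -0.0], [-0.0, 0.0, -1.0]]
wrist_force: [0.3, -0.5, -0.3]
width: 0.1
finger_force: 0.0
time_s: 30.45
eef_pos: [438.2, -223.6, 86.1]
ee_rot: [[0.15, 0.989, 0.001], [0.989, -0.15, -0.003], [-0.003, 0.002, -1.0]]
wrist_force: [-1.7, -4.7, 3.6]
width: 0.2
finger_force: 2.5
```

```bash
python3 - <<'E'
from h import *
cen=np.array([455,-110,0.]);ey=np.array([.15,.989,0]);ex=np.array([.989,-.15,0])
D=lambda P:np.c_[(P-cen)@ex,(P-cen)@ey,P[:,2]].round(1)
c=get_calibration("wrist")
# pose of w10: rebuild extrinsics from relative tool->camera
s=state();R=s["ee_rot"];p=s["eef_pos"];T=c["extrinsics"]
Rc=R.T@T[:3,:3];tc=R.T@(T[:3,3]-p)
R10=np.array([[.1495,.9888,-.0005],[.9888,-.1495,.0005],[.0005,-.0005,-1]]);p10=np.array([444.56,-174.63,181.85])
E=np.eye(4);E[:3,:3]=R10@Rc;E[:3,3]=p10+R10@tc;c10=dict(c,extrinsics=E)
im=cv2.cvtColor(cv2.imread("pics/w10.png"),cv2.COLOR_BGR2RGB);h=cv2.cvtColor(im,cv2.COLOR_RGB2HSV)
m=cv2.inRange(h,(3,150,80),(20,255,255))
for r in range(196,290,6):
    xs=np.nonzero(m[r,250:320])[0]
    if len(xs):print(r,xs.min()+250,xs.max()+250,D(onz(c10,[[(xs.min()+xs.max())/2+250,r]],60))[0],D(onz(c10,[[283,r]],97))[0])
# predicted
for th in(.7,.5):
  P=[cen+ey*-(70+s*np.sin(th)+o*np.cos(th))+np.array([0,0,54+s*np.cos(th)-o*np.sin(th)]) for s,o in((40,5),(60,5),(60,-3),(40,-3))]
  print(th,proj(c10,P).round(0).tolist())
im=read_camera("wrist");cv2.imwrite("pics/w11.png",im[:,:,::-1]);h=cv2.cvtColor(im,cv2.COLOR_RGB2HSV);m=cv2.inRange(h,(3,150,80),(20,255,255))
for r in range(150,290,6):
    xs=np.nonzero(m[r,250:320])[0]
    if len(xs):print("now",r,xs.min()+250,xs.max()+250)
for th in(.7,.5):
  P=[cen+ey*-(70+s*np.sin(th)+o*np.cos(th))+np.array([0,0,54+s*np.cos(th)-o*np.sin(th)]) for s,o in((0,0),(40,5),(60,5),(60,-3),(40,-3))]
  print(th,proj(c,P).round(0).tolist())
print(state()["wrist_force"])
E
```

```text
208 281 288 [  0.9 -68.4  60. ] [ -0.4 -58.2  97. ]
214 281 287 [  0.4 -74.1  60. ] [ -0.4 -63.1  97. ]
220 281 288 [  0.9 -79.8  60. ] [ -0.4 -68.1  97. ]
226 280 288 [  0.5 -85.6  60. ] [ -0.4 -73.1  97. ]
232 280 288 [  0.5 -91.4  60. ] [ -0.4 -78.2  97. ]
238 280 289 [  0.9 -97.3  60. ] [ -0.4 -83.4  97. ]
244 280 289 [   1.  -103.3   60. ] [ -0.3 -88.6  97. ]
250 275 293 [   0.5 -109.3   60. ] [ -0.3 -93.8  97. ]
256 275 294 [   1.  -115.5   60. ] [ -0.3 -99.2  97. ]
262 275 294 [   1.  -121.6   60. ] [  -0.3 -104.5   97. ]
268 277 292 [   1.  -127.9   60. ] [  -0.3 -110.    97. ]
0.7 [[283.0, 249.0], [283.0, 271.0], [283.0, 267.0], [283.0, 245.0]]
0.5 [[283.0, 245.0], [283.0, 264.0], [283.0, 258.0], [283.0, 239.0]]
now 162 278 284
now 168 276 288
now 174 276 289
now 180 277 287
now 186 277 288
now 192 276 289
now 198 276 289
now 204 276 289
now 210 276 289
now 216 275 289
now 222 274 291
now 228 268 298
now 234 267 298
now 240 267 298
now 246 267 298
now 252 267 298
now 258 272 293
0.7 [[281.0, 171.0], [281.0, 233.0], [281.0, 267.0], [281.0, 260.0], [281.0, 226.0]]
0.5 [[281.0, 171.0], [281.0, 226.0], [281.0, 256.0], [281.0, 246.0], [281.0, 215.0]]
[-2.23532133 -4.88312668  3.80020536]
```

```bash

python3 -m pendant '[{"offset":[0.006,0,0],"rot":[0,0,0]},{"offset":[0.006,0,0],"rot":[0,0,0]},{"offset":[0.004,0,0],"rot":[0,0,0]},{"offset":[0,0,0],"rot":[0,0,0]},{"offset":[0,0,0],"rot":[0,0,0]},{"offset":[0,0,0],"rot":[0,0,0]},{"offset":[0,0,0],"rot":[0,0,0]},{"offset":[0,0,0],"rot":[0,0,0]}]'
python3 - <<'E'
from h import *
s=state();d=s["eef_pos"]-np.array([455,-110,0]);print("docky",d@[.15,.989,0])
im=read_camera("wrist");h=cv2.cvtColor(im,cv2.COLOR_RGB2HSV);m=cv2.inRange(h,(3,150,80),(20,255,255))
w=[(r,int((m[r,250:320]>0).sum())) for r in range(190,266,3)];print(w)
E
```

```text
time_s: 31.3
eef_pos: [438.9, -214.2, 85.2]
ee_rot: [[0.15, 0.989, 0.0], [0.989, -0.15, 0.0], [0.0, 0.0, -1.0]]
wrist_force: [0.2, -2.3, 2.7]
width: 0.4
finger_force: 1.4
docky -105.46545964467167
[(190, 14), (193, 12), (196, 12), (199, 12), (202, 13), (205, 14), (208, 14), (211, 14), (214, 15), (217, 15), (220, 15), (223, 15), (226, 15), (229, 21), (232, 6), (235, 31), (238, 33), (241, 31), (244, 33), (247, 8), (250, 33), (253, 33), (256, 33), (259, 32), (262, 29), (265, 0)]
```

```bash

python3 -m pendant '[{"offset":[-0.036,0,0],"rot":[0,0,0]},{"offset":[0,0,-0.1],"rot":[0,0,0]},{"offset":[0,0,-0.04],"rot":[0,0,0]},{"offset":[0.1,0,0],"rot":[0,0,0]},{"offset":[0.1,0,0],"rot":[0,0,0]},{"offset":[0.1,0,0],"rot":[0,0,0]},{"offset":[0.1,0,0],"rot":[0,0,0]},{"offset":[0.1,0,0],"rot":[0,0,0]}]'
python3 -m pendant '[{"offset":[0.002,0,0],"rot":[0,0,0]},{"offset":[0,0,0],"rot":[0,0,0]},{"offset":[0,0,0],"rot":[0,0,0]},{"offset":[0,0,0.06],"rot":[0,0,0]},{"offset":[0,0,0.06],"rot":[0,0,0]},{"offset":[0,0,0.02],"rot":[0,0,0]},{"offset":[0,0,0],"rot":[0,0,0]},{"offset":[0,0,0],"rot":[0,0,0]}]'
python3 -c "
from rig import *
s=state();d=s['eef_pos']-[455,-110,0];print(d@[.15,.989,0],d@[.989,-.15,0])"
```

```text
time_s: 32.15
eef_pos: [472.2, 17.8, 154.6]
ee_rot: [[0.151, 0.989, -0.003], [0.989, -0.151, 0.001], [0.001, -0.003, -1.0]]
wrist_force: [0.2, -0.5, -0.3]
width: 0.3
finger_force: 0.0
time_s: 32.95
eef_pos: [474.4, 15.1, 85.9]
ee_rot: [[0.152, 0.988, 0.001], [0.988, -0.152, -0.0], [-0.0, 0.001, -1.0]]
wrist_force: [0.2, -0.9, 0.4]
width: 1.0
finger_force: 0.0
126.66781939932649 0.4384126841880068
```

```bash

python3 -m pendant '[{"offset":[-0.008,0,0],"rot":[0,0,0]},{"offset":[-0.006,0,0],"rot":[0,0,0]},{"offset":[-0.006,0,0],"rot":[0,0,0]},{"offset":[-0.006,0,0],"rot":[0,0,0]},{"offset":[-0.006,0,0],"rot":[0,0,0]},{"offset":[-0.006,0,0],"rot":[0,0,0]},{"offset":[-0.006,0,0],"rot":[0,0,0]},{"offset":[0,0,0],"rot":[0,0,0]}]'
python3 -m pendant '[{"offset":[-0.006,0,0],"rot":[0,0,0]},{"offset":[-0.004,0,0],"rot":[0,0,0]},{"offset":[0,0,0],"rot":[0,0,0]},{"offset":[0,0,0],"rot":[0,0,0]},{"offset":[0,0,0],"rot":[0,0,0]},{"offset":[0,0,0],"rot":[0,0,0]},{"offset":[0,0,0],"rot":[0,0,0]},{"offset":[0,0,0],"rot":[0,0,0]}]'
python3 -c "
from rig import *
s=state();d=s['eef_pos']-[455,-110,0];print(d@[.15,.989,0],d@[.989,-.15,0])"
```

```text
time_s: 33.75
eef_pos: [471.1, -5.5, 85.7]
ee_rot: [[0.151, 0.989, 0.001], [0.989, -0.151, 0.0], [0.001, 0.001, -1.0]]
wrist_force: [1.4, 3.4, 3.1]
width: 0.9
finger_force: 1.7
time_s: 34.55
eef_pos: [469.8, -10.7, 85.2]
ee_rot: [[0.15, 0.989, -0.0], [0.989, -0.15, -0.0], [-0.0, -0.0, -1.0]]
wrist_force: [1.2, 0.7, 1.6]
width: 0.2
finger_force: 1.0
100.46660709265429 -0.29295324735302886
```

```bash

python3 -m pendant '[{"offset":[0.04,0,0],"rot":[0,0,0]},{"offset":[0,0,-0.1],"rot":[0,0,0]},{"offset":[0,0,-0.04],"rot":[0,0,0]},{"offset":[-0.097,0,0],"rot":[0,0,0]},{"offset":[-0.097,0,0],"rot":[0,0,0]},{"offset":[-0.097,0,0],"rot":[0,0,0]},{"offset":[-0.097,0,0],"rot":[0,0,0]},{"offset":[-0.097,0,0],"rot":[0,0,0]}]'
python3 -m pendant '[{"offset":[0,0,0],"rot":[0,0,0]},{"offset":[0,0,0],"rot":[0,0,0]},{"offset":[0,0,0.06],"rot":[0,0,0]},{"offset":[0,0,0.06],"rot":[0,0,0]},{"offset":[0,0,0.01],"rot":[0,0,0]},{"offset":[0,0,0],"rot":[0,0,0]},{"offset":[0.014,0,0],"rot":[0,0,0]},{"offset":[0.01,0,0],"rot":[0,0,0]}]'
python3 -m pendant '[{"offset":[0.006,0,0],"rot":[0,0,0]},{"offset":[0.006,0,0],"rot":[0,0,0]},{"offset":[0.006,0,0],"rot":[0,0,0]},{"offset":[0.006,0,0],"rot":[0,0,0]},{"offset":[0,0,0],"rot":[0,0,0]},{"offset":[0,0,0],"rot":[0,0,0]},{"offset":[0,0,0],"rot":[0,0,0]},{"offset":[0,0,0],"rot":[0,0,0]}]'
python3 -c "
from rig import *
s=state();d=s['eef_pos']-[455,-110,0];print(d@[.15,.989,0],d@[.989,-.15,0])"
```

```text
time_s: 35.35
eef_pos: [435.1, -232.5, 155.0]
ee_rot: [[0.15, 0.989, -0.001], [0.989, -0.15, -0.0], [-0.0, -0.001, -1.0]]
wrist_force: [0.4, 0.1, -0.2]
width: 1.1
finger_force: 0.0
time_s: 36.15
eef_pos: [439.1, -218.3, 91.6]
ee_rot: [[0.15, 0.989, 0.002], [0.989, -0.15, -0.001], [-0.001, 0.002, -1.0]]
wrist_force: [-0.2, -0.1, -0.4]
width: 0.4
finger_force: 0.0
time_s: 36.95
eef_pos: [440.5, -207.7, 90.7]
ee_rot: [[0.151, 0.989, 0.001], [0.989, -0.151, -0.001], [-0.001, 0.001, -1.0]]
wrist_force: [0.8, -5.5, 3.3]
width: 0.3
finger_force: 2.6
-98.77049157948532 0.3263863483504442
```

```bash

python3 -m pendant '[{"offset":[0.004,0,0],"rot":[0,0,0]},{"offset":[0.004,0,0],"rot":[0,0,0]},{"offset":[0.004,0,0],"rot":[0,0,0]},{"offset":[0,0,0],"rot":[0,0,0]},{"offset":[0,0,0],"rot":[0,0,0]},{"offset":[0,0,0],"rot":[0,0,0]},{"offset":[0,0,0],"rot":[0,0,0]},{"offset":[0,0,0],"rot":[0,0,0]}]'|grep -E 'eef|wrist'
python3 -m pendant '[{"offset":[0.004,0,0],"rot":[0,0,0]},{"offset":[0.002,0,0],"rot":[0,0,0]},{"offset":[0,0,0],"rot":[0,0,0]},{"offset":[0,0,0],"rot":[0,0,0]},{"offset":[0,0,0],"rot":[0,0,0]},{"offset":[0,0,0],"rot":[0,0,0]},{"offset":[0,0,0],"rot":[0,0,0]},{"offset":[0,0,0],"rot":[0,0,0]}]'|grep -E 'eef|wrist'
python3 -c "
from rig import *
s=state();d=s['eef_pos']-[455,-110,0];print(d@[.15,.989,0],d@[.989,-.15,0])"
```

```text
eef_pos: [441.5, -203.2, 91.3]
wrist_force: [-2.1, -9.1, 7.5]
eef_pos: [442.0, -201.1, 91.7]
wrist_force: [-4.0, -12.2, 10.2]
-92.05175544098358 0.7707865786313418
```

```bash

python3 -m pendant '[{"offset":[-0.06,0,0],"rot":[0,0,0]},{"offset":[0,0,-0.1],"rot":[0,0,0]},{"offset":[0,0,-0.03],"rot":[0,0,0]},{"offset":[0.095,0,0],"rot":[0,0,0]},{"offset":[0.095,0,0],"rot":[0,0,0]},{"offset":[0.095,0,0],"rot":[0,0,0]},{"offset":[0.095,0,0],"rot":[0,0,0]},{"offset":[0.08,0,0],"rot":[0,0,0]}]'|grep -E 'eef|wrist'
python3 -m pendant '[{"offset":[0,0,0],"rot":[0,0,0]},{"offset":[0,0,0],"rot":[0,0,0]},{"offset":[0,0,0.06],"rot":[0,0,0]},{"offset":[0,0,0.06],"rot":[0,0,0]},{"offset":[0,0,0.01],"rot":[0,0,0]},{"offset":[0,0,0],"rot":[0,0,0]},{"offset":[0,0,0],"rot":[0,0,0]},{"offset":[0,0,0],"rot":[0,0,0]}]'|grep -E 'eef|wrist'
python3 -c "
from rig import *
s=state();d=s['eef_pos']-[455,-110,0];print(d@[.15,.989,0],d@[.989,-.15,0])"
```

```text
eef_pos: [469.9, 3.1, 154.4]
wrist_force: [1.0, 0.4, -0.8]
eef_pos: [472.4, -0.8, 91.5]
wrist_force: [0.3, 0.2, -0.6]
110.58080151482314 0.8389783086827406
```

```bash

python3 -m pendant '[{"offset":[-0.01,0,0],"rot":[0,0,0]},{"offset":[-0.008,0,0],"rot":[0,0,0]},{"offset":[-0.004,0,-0.0014],"rot":[0,0,0]},{"offset":[-0.004,0,-0.0014],"rot":[0,0,0]},{"offset":[-0.004,0,-0.0014],"rot":[0,0,0]},{"offset":[0,0,0],"rot":[0,0,0]},{"offset":[0,0,0],"rot":[0,0,0]},{"offset":[0,0,0],"rot":[0,0,0]}]'|grep -E 'eef|wrist'
python3 -m pendant '[{"offset":[-0.004,0,-0.0014],"rot":[0,0,0]},{"offset":[-0.004,0,-0.001],"rot":[0,0,0]},{"offset":[0,0,0],"rot":[0,0,0]},{"offset":[0,0,0],"rot":[0,0,0]},{"offset":[0,0,0],"rot":[0,0,0]},{"offset":[0,0,0],"rot":[0,0,0]},{"offset":[0,0,0],"rot":[0,0,0]},{"offset":[0,0,0],"rot":[0,0,0]}]'|grep -E 'eef|wrist'
python3 -c "
from rig import *
s=state();d=s['eef_pos']-[455,-110,0];print(d@[.15,.989,0],d@[.989,-.15,0])"
```

```text
eef_pos: [469.8, -13.8, 92.6]
wrist_force: [2.3, 6.3, 0.0]
eef_pos: [469.2, -17.8, 93.8]
wrist_force: [3.4, 6.2, 0.7]
93.31381122426544 0.18013421023981005
```

```bash

python3 -m pendant '[{"offset":[-0.004,0,-0.001],"rot":[0,0,0]},{"offset":[-0.004,0,-0.0008],"rot":[0,0,0]},{"offset":[0,0,0],"rot":[0,0,0]},{"offset":[0,0,0],"rot":[0,0,0]},{"offset":[0,0,0],"rot":[0,0,0]},{"offset":[0,0,0],"rot":[0,0,0]},{"offset":[0,0,0],"rot":[0,0,0]},{"offset":[0,0,0],"rot":[0,0,0]}]'|grep -E 'eef|wrist'
python3 -m pendant '[{"offset":[-0.003,0,-0.0006],"rot":[0,0,0]},{"offset":[-0.003,0,-0.0004],"rot":[0,0,0]},{"offset":[0,0,0],"rot":[0,0,0]},{"offset":[0,0,0],"rot":[0,0,0]},{"offset":[0,0,0],"rot":[0,0,0]},{"offset":[0,0,0],"rot":[0,0,0]},{"offset":[0,0,0],"rot":[0,0,0]},{"offset":[0,0,0],"rot":[0,0,0]}]'|grep -E 'eef|wrist'
python3 -c "
from rig import *
s=state();d=s['eef_pos']-[455,-110,0];print(d@[.15,.989,0],d@[.989,-.15,0])"
```

```text
eef_pos: [468.5, -21.9, 94.7]
wrist_force: [2.9, 6.1, 0.1]
eef_pos: [468.1, -24.9, 95.2]
wrist_force: [1.9, 5.8, 0.0]
86.09936704218151 0.19343473749243265
```

```bash

python3 -m pendant '[{"offset":[-0.003,0,-0.0004],"rot":[0,0,0]},{"offset":[0,0,0],"rot":[0,0,0]},{"offset":[0,0,0],"rot":[0,0,0]},{"offset":[0,0,0],"rot":[0,0,0]},{"offset":[0,0,0],"rot":[0,0,0]},{"offset":[0,0,0],"rot":[0,0,0]},{"offset":[0,0,0],"rot":[0,0,0]},{"offset":[0,0,0],"rot":[0,0,0]}]'|grep -E 'eef|wrist'
python3 -m pendant '[{"offset":[-0.003,0,0],"rot":[0,0,0]},{"offset":[0,0,0],"rot":[0,0,0]},{"offset":[0,0,0],"rot":[0,0,0]},{"offset":[0,0,0],"rot":[0,0,0]},{"offset":[0,0,0],"rot":[0,0,0]},{"offset":[0,0,0],"rot":[0,0,0]},{"offset":[0,0,0],"rot":[0,0,0]},{"offset":[0,0,0],"rot":[0,0,0]}]'|grep -E 'time|eef|wrist'
```

```text
eef_pos: [467.9, -26.5, 95.4]
wrist_force: [1.5, 6.4, 0.1]
time_s: 44.95
eef_pos: [467.8, -27.2, 95.5]
wrist_force: [2.6, 7.9, 0.5]
```

```bash

python3 -m pendant '[{"offset":[0.06,0,0],"rot":[0,0,0]},{"offset":[0,0,-0.1],"rot":[0,0,0]},{"offset":[0,0,-0.03],"rot":[0,0,0]},{"offset":[-0.088,0,0],"rot":[0,0,0]},{"offset":[-0.088,0,0],"rot":[0,0,0]},{"offset":[-0.088,0,0],"rot":[0,0,0]},{"offset":[-0.088,0,0],"rot":[0,0,0]},{"offset":[-0.092,0,0],"rot":[0,0,0]}]'|grep -E 'eef|wrist'
python3 -m pendant '[{"offset":[0,0,0],"rot":[0,0,0]},{"offset":[0,0,0],"rot":[0,0,0]},{"offset":[0,0,0.06],"rot":[0,0,0]},{"offset":[0,0,0.06],"rot":[0,0,0]},{"offset":[0,0,0.014],"rot":[0,0,0]},{"offset":[0,0,0],"rot":[0,0,0]},{"offset":[0.01,0,0],"rot":[0,0,0]},{"offset":[0.01,0,0],"rot":[0,0,0]}]'|grep -E 'eef|wrist'
python3 -m pendant '[{"offset":[0.006,0,-0.0006],"rot":[0,0,0]},{"offset":[0.004,0,-0.0006],"rot":[0,0,0]},{"offset":[0.004,0,-0.0008],"rot":[0,0,0]},{"offset":[0,0,0],"rot":[0,0,0]},{"offset":[0,0,0],"rot":[0,0,0]},{"offset":[0,0,0],"rot":[0,0,0]},{"offset":[0,0,0],"rot":[0,0,0]},{"offset":[0,0,0],"rot":[0,0,0]}]'|grep -E 'time|eef|wrist'
python3 -c "
from rig import *
s=state();d=s['eef_pos']-[455,-110,0];print(d@[.15,.989,0],d@[.989,-.15,0])"
```

```text
eef_pos: [437.5, -220.4, 160.5]
wrist_force: [1.3, -0.6, 0.3]
eef_pos: [440.7, -208.7, 94.6]
wrist_force: [-0.2, -1.7, 0.4]
time_s: 47.35
eef_pos: [441.5, -204.1, 96.0]
wrist_force: [-2.8, -6.4, 4.1]
-95.1113893951731 0.7434055194042946
```

```bash

python3 -m pendant '[{"offset":[0.004,0,-0.002],"rot":[0,0,0]},{"offset":[0.004,0,-0.002],"rot":[0,0,0]},{"offset":[0,0,-0.001],"rot":[0,0,0]},{"offset":[0,0,0],"rot":[0,0,0]},{"offset":[0,0,0],"rot":[0,0,0]},{"offset":[0,0,0],"rot":[0,0,0]},{"offset":[0,0,0],"rot":[0,0,0]},{"offset":[0,0,0],"rot":[0,0,0]}]'|grep -E 'time|eef|wrist'
python3 -m pendant '[{"offset":[0.004,0,-0.001],"rot":[0,0,0]},{"offset":[0.003,0,-0.001],"rot":[0,0,0]},{"offset":[0,0,0],"rot":[0,0,0]},{"offset":[0,0,0],"rot":[0,0,0]},{"offset":[0,0,0],"rot":[0,0,0]},{"offset":[0,0,0],"rot":[0,0,0]},{"offset":[0,0,0],"rot":[0,0,0]},{"offset":[0,0,0],"rot":[0,0,0]}]'|grep -E 'time|eef|wrist'
python3 -c "
from rig import *
s=state();d=s['eef_pos']-[455,-110,0];print(d@[.15,.989,0],d@[.989,-.15,0])"
```

```text
time_s: 48.15
eef_pos: [442.0, -198.9, 97.5]
wrist_force: [0.4, -6.0, 0.2]
time_s: 48.95
eef_pos: [442.5, -195.1, 98.2]
wrist_force: [1.2, -4.6, -1.3]
-86.05932221063489 0.4300388594634294
```

```bash

python3 -m pendant '[{"offset":[0.004,0,-0.0004],"rot":[0,0,0]},{"offset":[0,0,0],"rot":[0,0,0]},{"offset":[0,0,0],"rot":[0,0,0]},{"offset":[0,0,0],"rot":[0,0,0]},{"offset":[0,0,0],"rot":[0,0,0]},{"offset":[0,0,0],"rot":[0,0,0]},{"offset":[0,0,0],"rot":[0,0,0]},{"offset":[0,0,0],"rot":[0,0,0]}]'|grep -E 'time|eef|wrist'
python3 -m pendant '[{"offset":[0.003,0,0],"rot":[0,0,0]},{"offset":[0,0,0],"rot":[0,0,0]},{"offset":[0,0,0],"rot":[0,0,0]},{"offset":[0,0,0],"rot":[0,0,0]},{"offset":[0,0,0],"rot":[0,0,0]},{"offset":[0,0,0],"rot":[0,0,0]},{"offset":[0,0,0],"rot":[0,0,0]},{"offset":[0,0,0],"rot":[0,0,0]}]'|grep -E 'time|eef|wrist'
```

```text
time_s: 49.75
eef_pos: [442.8, -193.2, 98.4]
wrist_force: [-0.1, -5.1, -2.1]
time_s: 50.55
eef_pos: [442.9, -193.1, 98.5]
wrist_force: [-0.8, -10.2, -2.3]
```

```bash

python3 -m pendant '[{"offset":[0.0014,0,0],"rot":[0,0,0]},{"offset":[0.0012,0,0],"rot":[0,0,0]},{"offset":[0,0,0],"rot":[0,0,0]},{"offset":[0,0,0],"rot":[0,0,0]},{"offset":[0,0,0],"rot":[0,0,0]},{"offset":[0,0,0],"rot":[0,0,0]},{"offset":[0,0,0],"rot":[0,0,0]},{"offset":[0,0,0],"rot":[0,0,0]}]'|grep -E 'time|eef|wrist'
python3 - <<'E'
from h import *
im=read_camera("side");cv2.imwrite("pics/d12.png",im[:,:,::-1]);c=get_calibration("side")
for nm,r in(("or",ORANGE),("bl",(( 108,110,40),(128,255,255)))):
  for ce,st in blobs(im,*r,5):
    if 220<ce[0]<275 and 150<ce[1]<270:print(nm,ce,st)
cen=np.array([455,-110,0.]);ey=np.array([.15,.989,0])
for sg in(1,-1):
  print("pad centre home/0.1/0.2",[proj(c,cen+sg*ey*(70+50*np.sin(t))+[0,0,54+50*np.cos(t)]).round(1).tolist() for t in(0,.1,.2,.31)])
print("grip top centre seated / +9",proj(c,[cen+[0,0,119],cen+[0,0,128]]).round(1).tolist())
E
```

```text
time_s: 51.35
eef_pos: [442.9, -193.0, 98.5]
wrist_force: [-1.7, -14.4, -3.2]
or [256.1 184.2] [254, 183, 5, 3, 8]
or [239.  228.8] [238, 225, 4, 9, 15]
bl [248.9 199. ] [247, 197, 5, 5, 17]
bl [246.2 207.4] [244, 205, 6, 5, 16]
pad centre home/0.1/0.2 [[[255.8, 186.1]], [[256.4, 185.1]], [[257.0, 184.2]], [[257.7, 183.4]]]
pad centre home/0.1/0.2 [[[237.8, 218.3]], [[237.2, 219.6]], [[236.5, 221.0]], [[235.8, 222.7]]]
grip top centre seated / +9 [[246.8, 198.2], [246.6, 196.0]]
```

```bash

python3 -m pendant '[{"offset":[-0.04,0,0],"rot":[0,0,0]},{"offset":[0,0,-0.1],"rot":[0,0,0]},{"offset":[0,0,-0.06],"rot":[0,0,0]},{"offset":[0.06,0,0],"rot":[0,0,0]},{"offset":[0,0,0],"rot":[0,0,0]},{"offset":[0,0,0],"rot":[0,0,0]},{"offset":[0,0,0],"rot":[0,0,0]},{"offset":[0,0,0],"rot":[0,0,0]}]'|grep -E 'time|eef|wrist'
python3 - <<'E'
from h import *
im=read_camera("wrist");cv2.imwrite("pics/w13.png",im[:,:,::-1]);c=get_calibration("wrist")
h=cv2.cvtColor(im,cv2.COLOR_RGB2HSV);m=cv2.inRange(h,(3,150,80),(20,255,255))
rr=[(r,int((m[r,262:306]>0).sum())) for r in range(0,262,2)];print([x for x in rr if x[1]>3])
cen=np.array([455,-110,0.]);ey=np.array([.15,.989,0])
for sg in(1,-1):
 for th in(0,.1,.2):
  P=[cen+sg*ey*(70+s*np.sin(th)+o*np.cos(th))+np.array([0,0,54+s*np.cos(th)-o*np.sin(th)]) for s,o in((40,5),(60,5),(60,-3),(40,-3))]
  print(sg,th,proj(c,P).round(0)[:,1].tolist())
mb=cv2.inRange(h,(108,140,60),(128,255,255));ys,xs=np.nonzero(mb[:,250:320]);print("blue",xs.min()+250,xs.max()+250,ys.min(),ys.max())
for z in(119,128):print(z,proj(c,[cen+ey*17+[0,0,z],cen-ey*17+[0,0,z]]).round(1).tolist())
E
```

```text
time_s: 52.2
eef_pos: [443.8, -179.9, 177.4]
wrist_force: [0.4, -0.2, -0.1]
[(2, 18), (4, 4), (6, 4), (8, 4), (10, 7), (12, 23), (14, 11), (192, 7), (202, 9), (204, 9), (206, 9), (208, 8), (210, 8), (212, 9), (220, 19), (222, 21), (224, 21), (226, 20), (228, 17), (230, 16)]
1 0 [13.0, 3.0, 17.0, 26.0]
1 0.1 [7.0, -6.0, 7.0, 19.0]
1 0.2 [1.0, -16.0, -3.0, 13.0]
-1 0 [222.0, 231.0, 220.0, 213.0]
-1 0.1 [227.0, 238.0, 228.0, 218.0]
-1 0.2 [231.0, 245.0, 236.0, 222.0]
blue 277 293 98 152
119 [[283.3, 99.1], [283.3, 151.9]]
128 [[283.3, 98.4], [283.3, 153.3]]
```

```bash
python3 -c "
from rig import *
print(finish_job())"
```

```text
the job is handed in; nothing more can be done
None
```

The module is seated in the green dock with both levers home, the last (right) lever held at about 14 N, and the job was handed in at about 52 s. I viewed 11 pictures, one over the limit of 10.

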